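# Check a ski scraper's edge on the lamp stand

### The job

Take the long ski scraper from its easel by its black grip, lift it to the inspection stand and hold its bare lower edge on the sprung ledge under the lamp for two seconds: pressed down only lightly (5 to 10 N), square to the ledge, centred between the two white marks and leaning towards the robot just as it leaned on the easel. The last user left the ledge at some unknown height, so feel for it, never pushing hard on it. Then set the scraper gently back on its own easel as it stood, and leave the other scraper, the brush, the tin and the wax block alone.

Things in the scene. Friction and masses are not known exactly. Their poses are not given: they have to be found in the camera images.
- long_scraper: Long ski scraper, loose: rectangular steel blade 160 mm long, 5 mm thick, a black grip strip along its top; 105 mm high in all, about 0.3 kg. Origin: middle of the bare lower (working) edge. Axes: z up the blade, y along its length, x normal to the blade. It starts on its easel, its top leaning towards the robot, z axis 30 degrees from vertical.
- long_scraper_grip (a point): Centre of the long scraper's grip strip (110 mm long, 32 mm high, 14 mm thick): 89 mm up the blade from the lower edge, 16 mm below the top. Grasp here across the 14 mm thickness, fingers pointing down along the blade. Same axes.
- short_scraper: The other scraper, loose, to be left alone: steel blade 100 mm long with rounded shoulders and a 70 mm grip strip, same height; stands on the other easel. Same axes and origin as the long scraper.
- easel_long: Wooden easel (fixed) of the long scraper, base 115 by 150 mm. Seat, low front lip and back rest lean 30 degrees, top towards easel -x (the robot's side). Origin: underside, below the middle of the scraper's lower edge; z up, y along the scraper, x away from the robot. Back rest reaches 50 mm up the blade, its face 2.5 mm behind the blade's middle plane.
- easel_long_seat (a point): Middle of that easel's seat, 40 mm above the bench: here the origin of the scraper belongs (its z leaning 30 degrees to easel -x). The lip's inner face is 15 mm in front of the blade's middle plane and rises 8 mm above the seat; the seat slopes down to the back rest. Axes as the easel.
- easel_short: The like easel (fixed) on which the short scraper stands; same axes.
- stand: Inspection stand (fixed): base 130 by 270 mm, two posts 16 mm thick at x = 50, y = -118 and 118 mm, a lamp across the top, and between the posts a flat level dark steel ledge. Origin: underside of the base, below the middle of the ledge; z up, y along the ledge, x away from the robot. At the viewing pose the scraper's edge lies along the ledge, its top leaning 30 degrees to stand -x.
- ledge_mid_setting (a point): Middle of the ledge's top if it were at its middle setting, 160 mm up. The true top is 145 to 175 mm above the bench, set by hand, not measured. The ledge is 30 mm deep (x), 210 mm long (y), 12 mm thick, on springs (sinks 1 mm for 1.5 N). Two white marks across it, 160 mm apart, show where the blade's ends go. Axes as the stand.
- stand_lamp (a point): Middle of the stand's white tube lamp, 338 mm up. With its metal hood it spans 324 to 361 mm above the bench and x = 18 to 67 mm of the stand, 270 mm long: an upright tool does not fit under it, a tool leaning with the blade does. Axes as the stand.
- brush: Bystander: wooden ski brush 75 by 130 mm, 54 mm high. Origin: centre of underside.
- wax_tin: Bystander: round closed tin, 84 mm across, 75 mm high. Origin: centre of underside.
- wax_block: Bystander: block of wax 60 by 120 by 30 mm. Origin: centre of underside.

How it is judged:
By the outcome, as a careful person would: the job done as asked, in the order asked, and still so for the second after the job is handed in, with the robot touching nothing.
It also fails if it takes over 67 s, if anything falls off the work surface, if the arm or the gripper's body presses on something with over 40 N, if the wrist force passes 120 N, or if a joint passes its speed limit or range.

### The arm

A 6-joint arm with a two-finger parallel gripper is mounted at the origin on the work surface. World frame = base frame: x ahead of the robot, y to its left, z up, the work surface at z = 0. Lengths are in mm, angles in rad, forces in N, time in s.
With the tool pointing down it reaches from about 350 to 875 mm from the base axis. Payload 4.2 kg.
Tool frame: the origin (TCP) lies midway between the tips of the shut fingers; the grasp point (between the pads) lies 19 mm behind it (arm.tcp_to_grasp is the distance from the TCP to the grasp point, in mm); z points along the fingers, y is the line along which they close (so a half turn about z gives the same grasp; the last joint's range is limited). The gripper opens to 85 mm and grips with 20 to 120 N. Pads are 22 mm wide; open, the fingers measure 114 mm over their backs; the gripper's body (76 mm by 85 mm) begins 54 mm behind the grasp point. The pads swing forward as they close: fully open they stand 13 mm farther back than shut.
Start: joints at [0.259, 0.385, 0.008, 0, -1.194, -0.259], TCP at [624.979, 0.025, 231.312] pointing down, gripper open.
Joint ranges: [-3.14, 3.14], [-1.21, 2.06], [-1.07, 1.41], [-3.16, 2.05], [-2.99, -0.16], [-3.1, 3.1]. Speed limits (rad/s): [2.79, 2.79, 3.14, 3.14, 3.14, 3.14].

### API

Orientations are given as a unit quaternion [x, y, z, w].
In Python, from bench import arm, get_image gives the robot as it stands.
- The arm moves only by the tool drive_tool, never from a script. Its argument "deltas" is a list of rows, each a list of 2 entries, a list of its own where there are three numbers: the shift along the tool's x, y, z in cm, then the turn, a rotation vector about the tool's x, y, z in degrees. In form: [[[x, y, z], [ax, ay, az]], ...]. A call has 1 to 12 rows; each row shifts and turns the commanded pose from where the row before left it, along the tool's axes as they then stand; what a row does not reach is not made up. A row lasts 1/10 s, in which the tool goes at most 50 mm and 8.59 degrees, less where a joint would pass 70% of its speed; a pose out of reach is approached as far as the arm can. A call with a gripper value outside its range is refused whole. "claw" is the finger opening in cm, from 0 to 8.54, set as the call begins (left out, the last holds). The fingers move at their own pace and stop on an object; the grip force is fixed at half the most. Time passes only in rows, so rows that do not move let the fingers close. It gives the time, the measured TCP pose, the force, the opening and the grip force at its end, in the units of the state.
- arm.read_state(): the state, without advancing time (a new reading comes with each control period).
- get_image(name): name is "scene" or "side" or "wrist"; returns a dict with "img" (400x640x3 uint8, red, green, blue), "fx", "fy", "cx", "cy" (pixels), "eye" and "orientation" of the camera in the world; the wrist camera has in their place "mount" (4x4, takes a point from camera to tool coordinates, whose origin is the TCP and whose axes are the flange's). Camera axes: x right, y down, z forward; pixel columns grow to the right and rows downward; lengths in mm; the calibration is good to about 2 mm. The wrist camera is an equidistant fisheye: a pixel r from the principal point sees the ray r / f radians off the axis. A picture is of the moment at which its call begins: read the wrist's pose just before it. There is no depth.
- arm.job_done(): hands the job in; it is judged then, once.
The state is a dict: "clock": time; "joints": joint angles; "joint_vel": joint speeds; "joint_efforts": joint torques, N m; "position": TCP position; "ee_rot": TCP orientation; "contact_force": force on the tool from outside, world axes, zero at the start; "wrist_torque": the same for the moment, N m; "gripper_width": finger opening in mm; "grasp_force": force on a finger pad.
Only numpy, scipy, OpenCV 4.12 (cv2) and the standard library are available. Lean on these libraries where they do the work, as an engineer would, in place of code of your own. Each camera call takes 0.05 s, during which the arm holds its last target. There are 200 camera calls.

## Working session

There is one attempt and no reset: what is moved stays moved. The work goes in short steps, Python scripts to look and compute and a tool call to move; the robot and the scene stay as the last step left them, time stands still between calls to the robot, and variables do not carry over. Pictures are saved under pics/ and viewed, at most 10 in all, crops included, and the job is handed in when it is done.

Besides the shell and the picture viewer there is one more tool, called as name(argument=value, ...) on one line, values as JSON. drive_tool: Moves the arm, as the interface text tells. Its arguments: {"type":"object","properties":{"deltas":{"type":"array"},"claw":{"type":"number"}},"required":["deltas"]}

```bash
mkdir -p pics; ls
python3 - <<'E'
from bench import arm,get_image
import cv2
for n in("scene","side"):
    d=get_image(n); cv2.imwrite(f"pics/{n}0.png",d["img"][:,:,::-1]); print({k:v for k,v in d.items() if k!="img"})
print(arm.read_state(), arm.tcp_to_grasp)
E
```

```text
pics
{'fx': 431.1596856676134, 'fy': 431.1596856676134, 'cx': 322.74474087725025, 'cy': 194.4374530285374, 'eye': array([864.58480192, 488.40514359, 934.33433584]), 'orientation': array([ 0.23205361,  0.92062318, -0.30555521, -0.07238849])}
{'fx': 377.69595229217265, 'fy': 377.69595229217265, 'cx': 312.8371798418652, 'cy': 203.50228825508785, 'eye': array([511.53677078, 762.36027637, 665.22800927]), 'orientation': array([-0.05357927,  0.87135294, -0.48722471,  0.02203163])}
{'clock': 0.1, 'joints': array([ 2.58592663e-01,  3.85494706e-01,  6.77128160e-03, -4.52219988e-04,
       -1.19399768e+00, -2.58588873e-01]), 'joint_vel': array([-9.03125727e-04, -2.38992425e-03,  4.43898803e-03,  2.91673173e-03,
        6.76252703e-04,  5.41998101e-05]), 'joint_efforts': array([-2.41840362e-04, -3.93318665e+01,  1.88929778e+01,  4.19793829e+00,
       -2.58899068e-03, -3.31562532e-06]), 'position': array([6.24481564e+02, 1.83983779e-02, 2.30322773e+02]), 'ee_rot': array([-7.07048804e-01,  7.07164067e-01,  6.65538304e-04, -7.26237242e-04]), 'contact_force': array([ 0.24013974,  0.67954519, -0.20856658]), 'wrist_torque': array([ 0.0108866 , -0.0059983 , -0.00141986]), 'grasp_force': 0.0, 'gripper_width': 85.33682427155094} 18.700000000000003
```

View pics/scene0.png

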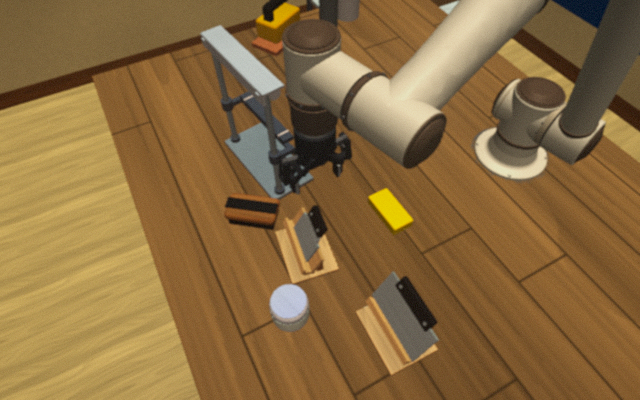

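View pics/side0.png

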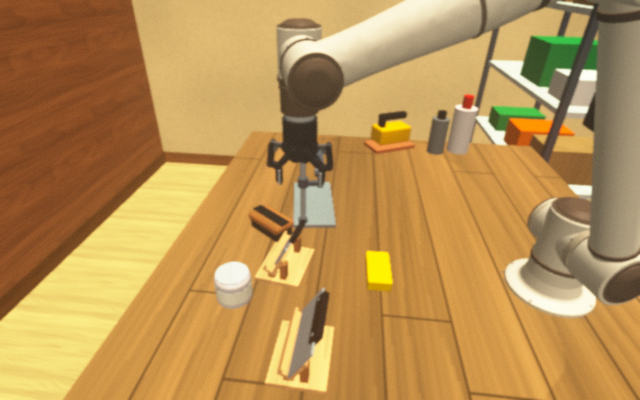

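The scene shows the long scraper at about (405,310) px on its easel, the short one at (310,238), the stand at about (265,130). The side view shows the long scraper at (310,335) and the stand base at (314,204), partly hidden by the gripper. I'll zoom in.

Run:
```python
import cv2,numpy as np
s=cv2.imread("pics/scene0.png");t=cv2.imread("pics/side0.png")
def c(im,x,y,w,h,f): return cv2.resize(im[y:y+h,x:x+w],None,fx=f,fy=f,interpolation=cv2.INTER_CUBIC)
a=c(s,350,265,100,110,4)   # 400x440
b=c(t,255,280,100,110,4)
cv2.imwrite("pics/z1.png",np.hstack([a,b]))
a=c(s,195,20,130,180,3) #390x540
b=c(t,265,130,90,120,4.5)
cv2.imwrite("pics/z2.png",np.hstack([a,b]))
```

```text
(no output)
```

View pics/z1.png

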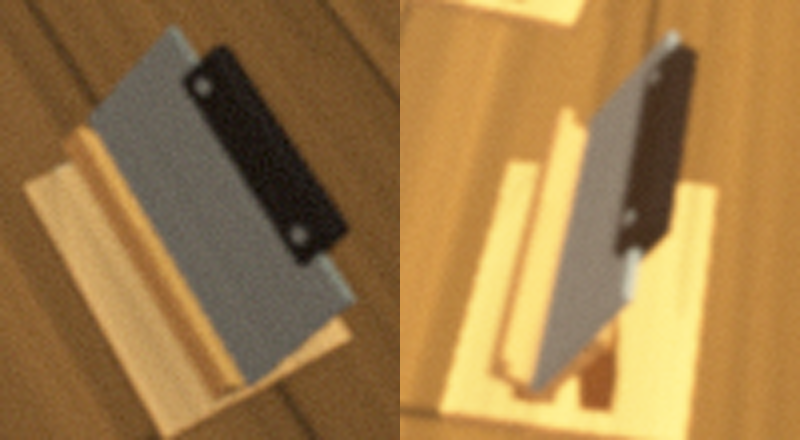

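View pics/z2.png

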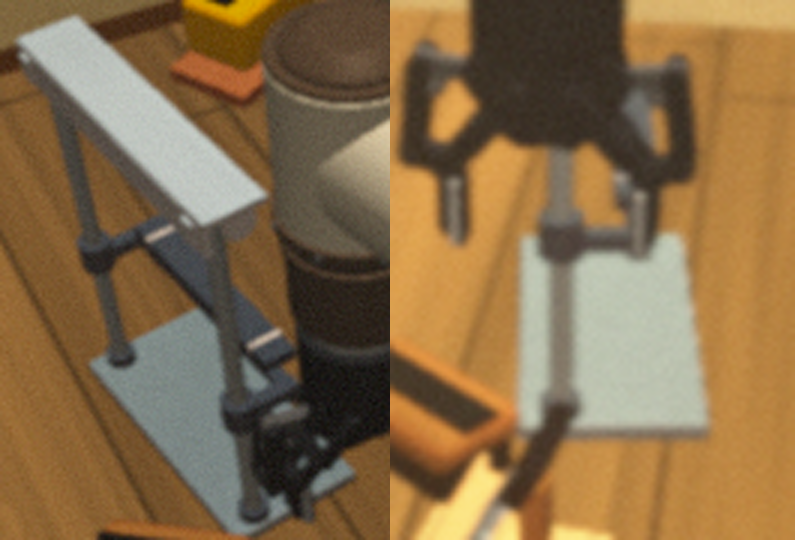

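Zoomed, I can see the blade corners, grip corners, hood corners, base corners and white marks. Next I fit the poses to these pixels in both views.

```bash
cat > h.py <<'E'
import numpy as np
from scipy.spatial.transform import Rotation as R
from scipy.optimize import least_squares
K={'scene':(431.16,322.745,194.437,[864.585,488.405,934.334],[0.23205361,0.92062318,-0.30555521,-0.07238849]),
'side':(377.696,312.837,203.502,[511.537,762.360,665.228],[-0.05357927,0.87135294,-0.48722471,0.02203163])}
def proj(n,P):
    f,cx,cy,e,q=K[n]; p=(np.atleast_2d(P)-e)@R.from_quat(q).as_matrix()
    return np.c_[f*p[:,0]/p[:,2]+cx,f*p[:,1]/p[:,2]+cy]
def yawpose(x,y,a): return R.from_euler('z',a),np.array([x,y,0])
def crop(u,x0,y0,s,dx=0): return [x0+(u[0]-dx+.5)/s-.5,y0+(u[1]+.5)/s-.5]
TILT=R.from_euler('y',-30,degrees=True)
E
cat > fit.py <<'E'
from h import *
z1a=lambda *u:crop(u,350,265,4); z1b=lambda *u:crop(u,255,280,4,400)
z2a=lambda *u:crop(u,195,20,3); z2b=lambda *u:crop(u,265,130,4.5,390)
S=lambda x,y,z:TILT.apply([x,y,z])+[0,0,40]
# far end = -y, near end=+y
obs=[('scene',z1a(172,28),S(0,-80,105)),('scene',z1a(354,300),S(0,80,105)),('scene',z1a(247,385),S(0,80,0)),
('scene',z1a(183,76),S(7,-55,73)),('scene',z1a(301,264),S(7,55,73)),
('side',z1b(675,34),S(0,-80,105)),('side',z1b(630,298),S(0,80,105)),('side',z1b(535,390),S(2.5,80,0)),('side',z1b(618,250),S(7,55,73))]
def res(p):
    r,t=yawpose(*p[:3]); return np.concatenate([proj(n,r.apply(P)+t)[0]-u for n,u,P in obs])
s=least_squares(res,[560,420,0],x_scale=[10,10,.1],loss='soft_l1'); print(s.x[:2],np.degrees(s.x[2])); print(res(s.x).reshape(-1,2).round(1).tolist())
# stand; p=x,y,yaw,basex0,baseh,ledgeh
def sp(p):
    x0,b,h=p[3:]
    return [('scene',z2a(18,40),[67,-135,361]),('scene',z2a(75,15),[18,-135,361]),('scene',z2a(268,195),[18,135,361]),('scene',z2a(207,222),[67,135,361]),
    ('scene',z2a(92,362),[x0+130,-135,b]),('scene',z2a(235,533),[x0+130,135,b]),('scene',z2a(353,476),[x0,135,b]),
    ('side',z2b(520,236),[x0+130,-135,b]),('side',z2b(682,235),[x0,-135,b]),('side',z2b(708,430),[x0,135,b]),('side',z2b(518,430),[x0+130,135,b]),
    ('scene',z2a(160,233),[0,-80,h]),('scene',z2a(265,342),[0,80,h])]
def res2(p):
    r,t=yawpose(*p[:3]); return np.concatenate([proj(n,r.apply(P)+t)[0]-u for n,u,P in sp(p)])
s=least_squares(res2,[650,-100,0,-60,10,160],x_scale=[10,10,.1,10,10,10],loss='soft_l1'); print(s.x.round(1),np.degrees(s.x[2])); print(res2(s.x).reshape(-1,2).round(1).tolist())
E
python3 fit.py
```

```text
[597.93534176 273.55314855] 0.15105739534929363
[[2.4, -5.1], [5.1, -5.0], [1.0, 1.4], [-3.9, 2.6], [-1.6, 2.2], [1.3, -7.1], [4.4, -6.6], [-2.9, -0.3], [-3.9, 1.1]]
[ 6.093e+02 -3.115e+02  1.000e-01 -4.740e+01  9.900e+00  1.679e+02] 8.465660060354926
[[0.2, -0.8], [-0.0, 0.2], [-0.9, -0.2], [-1.0, 0.4], [-1.2, 0.6], [0.7, 2.9], [1.1, -1.1], [0.2, 0.2], [-0.2, 0.3], [0.2, -0.7], [-0.3, -0.4], [2.1, 0.7], [0.3, -1.3]]
```

```bash
python3 - <<'E'
s=open('fit.py').read()
s=s.replace("obs=[","obs=lambda B:[").replace("80,105)","80,B)").replace("in obs]","in obs(p[3])]").replace("[560,420,0],x_scale=[10,10,.1]","[598,273,0,85],x_scale=[10,10,.1,10]").replace("print(s.x[:2]","print(s.x",1)
s=s.replace("z1b(618,250),S(7,55,73))","z1b(618,250),S(7,55,73)),('scene',z1a(348,230),S(-7,55,105)),('scene',z1a(225,45),S(-7,-55,105)),('side',z1b(696,50),S(-7,-55,105))")
open('fit.py','w').write(s)
E
python3 fit.py
```

```text
[ 5.92427504e+02  2.72169336e+02 -2.17283952e-02  8.33113101e+01] -1.2449453392479946
[[-0.2, -0.3], [-0.2, -0.1], [2.1, -0.1], [-1.3, 0.9], [-0.0, 0.9], [-0.6, -0.6], [-0.1, 0.0], [-0.9, -0.8], [-1.5, 1.1], [2.4, -0.9], [1.1, -1.5], [1.5, -0.4]]
[ 6.093e+02 -3.115e+02  1.000e-01 -4.740e+01  9.900e+00  1.679e+02] 8.465660060354926
[[0.2, -0.8], [-0.0, 0.2], [-0.9, -0.2], [-1.0, 0.4], [-1.2, 0.6], [0.7, 2.9], [1.1, -1.1], [0.2, 0.2], [-0.2, 0.3], [0.2, -0.7], [-0.3, -0.4], [2.1, 0.7], [0.3, -1.3]]
```

The fits agree to 1–2 px: easel at (592,272) with yaw −1.2°, stand at (609,−312) with yaw 8.5°, ledge at about z = 168. Next I plan the pregrasp.

```bash
cat >> h.py <<'E'
E_=[592.4,272.2,-1.24]; ST=[609.3,-311.5,8.47]
def Rtool(yaw): # tool axes for blade tilted 30deg, blade yaw deg
    B=(R.from_euler('z',yaw,degrees=True)*TILT).as_matrix()
    return R.from_matrix(np.c_[-B[:,1],-B[:,0],-B[:,2]])
def tcp_for(edge,yaw,up=70.,off=(0,0)): # edge=world pos of blade origin; off=(x,y) of the tool wrt blade
    B=R.from_euler('z',yaw,degrees=True)*TILT
    return np.array(edge)+B.apply([off[0],off[1],up]),Rtool(yaw)
def plan(s,pt,rt,n):
    from scipy.spatial.transform import Slerp
    p0=np.array(s['position']);r0=R.from_quat(s['ee_rot'])
    sl=Slerp([0,1],R.concatenate([r0,rt])); rows=[]
    pc,rc=p0,r0
    for i in range(1,n+1):
        pn=p0+(pt-p0)*i/n; rn=sl(i/n)
        d=rc.inv().apply(pn-pc)/10; a=(rc.inv()*rn).as_rotvec(degrees=True)
        d=d.round(2);a=a.round(2); rows.append([d.tolist(),a.tolist()])
        pc=pc+rc.apply(d*10); rc=rc*R.from_rotvec(a,degrees=True)
    print(pt.round(1),str(rows).replace(' ',''))
E
python3 - <<'E'
from h import *; from bench import arm
p,r=tcp_for(E_[:2]+[40],E_[2],170); plan(arm.read_state(),p,r,12)
E
```

```text
[507.4 274.  187.2] [[[-2.28,0.98,0.36],[2.51,0.03,0.1]],[[-2.29,0.99,0.32],[2.51,0.02,0.1]],[[-2.28,1.01,0.27],[2.51,0.03,0.1]],[[-2.27,1.03,0.23],[2.51,0.03,0.1]],[[-2.28,1.03,0.18],[2.51,0.02,0.1]],[[-2.28,1.05,0.13],[2.51,0.03,0.1]],[[-2.27,1.06,0.08],[2.51,0.02,0.1]],[[-2.27,1.07,0.04],[2.5,0.03,0.1]],[[-2.27,1.07,-0.01],[2.51,0.03,0.1]],[[-2.27,1.07,-0.05],[2.51,0.02,0.1]],[[-2.26,1.07,-0.11],[2.51,0.03,0.1]],[[-2.27,1.07,-0.15],[2.51,0.03,0.1]]]
```

drive_tool(deltas=[[[-2.28,0.98,0.36],[2.5,0,0.1]],[[-2.28,1.0,0.32],[2.5,0,0.1]],[[-2.28,1.0,0.27],[2.5,0,0.1]],[[-2.28,1.03,0.23],[2.5,0,0.1]],[[-2.28,1.03,0.18],[2.5,0,0.1]],[[-2.28,1.05,0.13],[2.5,0,0.1]],[[-2.27,1.06,0.08],[2.5,0,0.1]],[[-2.27,1.07,0.04],[2.5,0,0.1]],[[-2.27,1.07,0],[2.5,0,0.1]],[[-2.27,1.07,-0.05],[2.5,0,0.1]],[[-2.27,1.07,-0.1],[2.5,0,0.1]],[[-2.27,1.07,-0.15],[2.5,0,0.1]]], claw=6.0)

```text
clock: 1.3
position: [506.5, 275.4, 188.0]
ee_rot: [-0.676, 0.69, -0.183, 0.183]
contact_force: [1.7, 0.1, 0.3]
gripper_width: 59.9
grasp_force: 0.0
```

drive_tool(deltas=[[[0,0,0],[0,0,0]],[[0,0,0],[0,0,0]]])

```text
clock: 1.5
position: [507.5, 273.7, 188.0]
ee_rot: [-0.676, 0.69, -0.183, 0.182]
contact_force: [0.4, -0.4, -0.3]
gripper_width: 60.1
grasp_force: 0.0
```

Run:
```python
from h import *; from bench import arm,get_image
import cv2,pickle
s=arm.read_state(); w=get_image("wrist"); sc=get_image("scene"); 
pickle.dump((s,w,sc),open('p1.pkl','wb'))
print(s['position'],s['ee_rot'],s['contact_force'],s['gripper_width'],{k:w[k] for k in('fx','cx','cy','mount')})
p,r=tcp_for(E_[:2]+[40],E_[2],170)
m=w['mount']; 
def wp(P):
    c=np.linalg.inv(m)@np.r_[R.from_quat(s['ee_rot']).inv().apply(P-s['position']),1]; c=c[:3]
    th=np.arctan2(np.hypot(c[0],c[1]),c[2]); ph=np.arctan2(c[1],c[0]); return w['cx']+w['fx']*th*np.cos(ph),w['cy']+w['fy']*th*np.sin(ph)
B=R.from_euler('z',E_[2],degrees=True)*TILT
for q in [(0,-80,83),(0,80,83),(7,-55,105),(7,55,105),(-7,-55,105),(-7,55,105),(0,-80,0),(0,80,0)]:
    print(q,np.round(wp(B.apply(q)+np.array([E_[0],E_[1],40])),1))
a=cv2.resize(w['img'],(800,500),interpolation=cv2.INTER_CUBIC)
cv2.imwrite('pics/w1.png',a[:,:,::-1])
b=cv2.resize(sc['img'][20:200,195:345],None,fx=3.3,fy=3.3,interpolation=cv2.INTER_CUBIC); cv2.imwrite('pics/s1.png',b[:,:,::-1])
```

```text
[507.54198887 273.69334555 188.01331735] [-0.6758271   0.69035879 -0.18296044  0.18217561] [ 0.42352336 -0.38321543 -0.32573152] 60.135607640588795 {'fx': 309.70691628693146, 'cx': 319.8767546130999, 'cy': 192.13718896778067, 'mount': array([[ 1.96750661e-04, -9.59850658e-01, -2.80511452e-01,
         7.04336757e+01],
       [ 9.99999779e-01,  1.07380567e-05,  6.64656238e-04,
        -7.39305432e-01],
       [-6.34958580e-04, -2.80511521e-01,  9.59850449e-01,
        -1.43099115e+02],
       [ 0.00000000e+00,  0.00000000e+00,  0.00000000e+00,
         1.00000000e+00]])}
(0, -80, 83) [321.1  91.2]
(0, 80, 83) [321.  282.8]
(7, -55, 105) [310.9 127.1]
(7, 55, 105) [312.2 271.6]
(-7, -55, 105) [331.8 127.1]
(-7, 55, 105) [330.2 271.5]
(0, -80, 0) [320.6  94.2]
(0, 80, 0) [320.6 242.1]
```

View pics/w1.png

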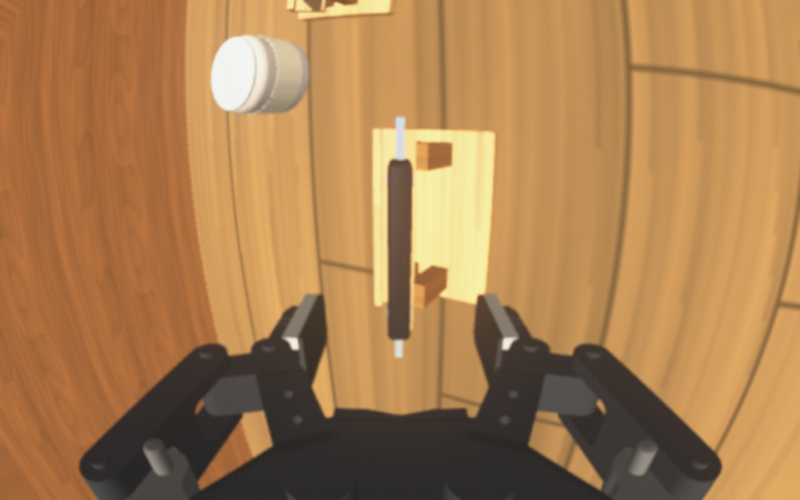

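View pics/s1.png

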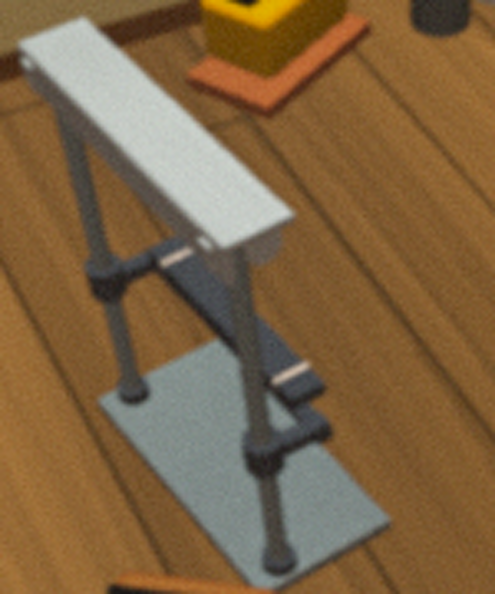

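The wrist view has the grip centred at column 320 (predicted 321) and the blade parallel, so the pose holds to about 1 mm (y +1). The scene crop now shows both marks clearly, at (177,257) and (292,374). I refit the stand and plan the grasp.

```bash
cat > fit2.py <<'E'
from h import *
z=lambda *u:crop(u,195,20,3.3); z2b=lambda *u:crop(u,265,130,4.5,390)
def sp(p):
    x0,b,h=p[3:]
    return [('scene',z(20,47),[67,-135,361]),('scene',z(83,18),[18,-135,361]),('scene',z(295,213),[18,135,361]),('scene',z(222,250),[67,135,361]),
    ('scene',z(98,402),[x0+130,-135,b]),('scene',z(390,522),[x0,135,b]),('scene',z(135,392),[50,-118,b]),('scene',z(280,565),[50,118,b]),
    ('side',z2b(520,236),[x0+130,-135,b]),('side',z2b(682,235),[x0,-135,b]),('side',z2b(708,430),[x0,135,b]),('side',z2b(518,430),[x0+130,135,b]),
    ('scene',z(177,257),[0,-80,h]),('scene',z(292,374),[0,80,h])]
def res2(p):
    r,t=yawpose(*p[:3]); return np.concatenate([proj(n,r.apply(P)+t)[0]-u for n,u,P in sp(p)])
s=least_squares(res2,[609,-311,0.14,-50,10,160],x_scale=[10,10,.1,10,10,10],loss='soft_l1'); print(s.x.round(1),np.degrees(s.x[2])); print(res2(s.x).reshape(-1,2).round(1).tolist())
E
python3 fit2.py
python3 - <<'E'
from h import *; from bench import arm
p,r=tcp_for([E_[0],E_[1]+1,40],E_[2],70); plan(arm.read_state(),p,r,10)
E
```

```text
[ 6.110e+02 -3.096e+02  1.000e-01 -4.880e+01  1.070e+01  1.704e+02] 8.412390119606897
[[-0.3, -1.1], [-0.5, 0.3], [-1.4, 1.0], [0.3, -0.5], [-0.2, -0.3], [0.7, -0.3], [0.8, 1.4], [0.6, -0.0], [0.0, 0.2], [-0.3, 0.3], [0.1, -0.6], [-0.6, -0.3], [1.4, 0.4], [-0.2, -0.6]]
[557.4 274.  100.6] [[[-0.01,0.02,1.01],[0.0,0.03,-0.02]],[[-0.0,0.01,1.01],[0.0,0.03,-0.01]],[[-0.01,0.02,1.01],[0.0,0.03,-0.02]],[[-0.01,0.01,1.01],[0.01,0.03,-0.01]],[[-0.0,0.02,1.01],[-0.0,0.03,-0.02]],[[-0.01,0.01,1.01],[-0.0,0.03,-0.01]],[[-0.01,0.02,1.01],[-0.0,0.04,-0.02]],[[-0.01,0.01,1.0],[0.0,0.03,-0.01]],[[-0.01,0.02,1.01],[0.0,0.03,-0.02]],[[-0.01,0.02,1.01],[0.0,0.03,-0.01]]]
```

drive_tool(deltas=[[[0,0.02,1.0],[0,0,0]],[[-0.01,0.02,1.0],[0,0,0]],[[-0.01,0.02,1.0],[0,0,0]],[[-0.01,0.02,1.0],[0,0,0]],[[0,0.02,1.0],[0,0,0]],[[0,0.01,1.0],[0,0,0]],[[-0.01,0.01,1.0],[0,0,0]],[[-0.01,0.01,1.0],[0,0,0]],[[-0.01,0.01,1.0],[0,0.1,0]],[[0,0.01,1.0],[0,0.2,-0.1]],[[0,0,0],[0,0,0]]])

```text
clock: 2.7
position: [558.0, 273.1, 100.6]
ee_rot: [-0.675, 0.691, -0.185, 0.18]
contact_force: [-1.1, 1.2, 0.0]
gripper_width: 59.7
grasp_force: 0.0
```

drive_tool(deltas=[[[0,0,0],[0,0,0]],[[0,0,0],[0,0,0]],[[0,0,0],[0,0,0]]], claw=2.6)

```text
clock: 3.0
position: [556.6, 274.6, 101.9]
ee_rot: [-0.676, 0.69, -0.185, 0.182]
contact_force: [-0.4, -0.0, 0.2]
gripper_width: 26.0
grasp_force: 0.0
```

Run:
```python
from h import *; from bench import arm,get_image
import cv2
s=arm.read_state(); w=get_image("wrist"); print(s['position'],s['ee_rot'],s['contact_force'],s['gripper_width'])
p,r=tcp_for([E_[0],E_[1]+1,40],E_[2],70); plan(s,p,r,1)
cv2.imwrite('pics/w2.png',w['img'][:,:,::-1])
```

```text
[556.58655369 274.59849782 101.89804589] [-0.67576759  0.69004992 -0.18496906  0.18153712] [-0.35972697 -0.02549839  0.17110094] 25.954076346315752
[557.4 274.  100.6] [[[0.06,-0.01,0.15],[-0.04,0.05,0.03]]]
```

View pics/w2.png

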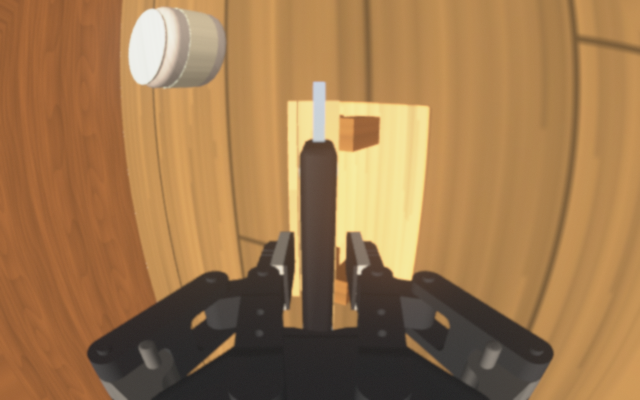

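The fingers straddle the grip evenly: pads at columns 290 and 350, grip at 318. I close on it.

drive_tool(deltas=[[[0,0,0],[0,0,0]],[[0,0,0],[0,0,0]],[[0,0,0],[0,0,0]],[[0,0,0],[0,0,0]],[[0,0,0],[0,0,0]]], claw=0)

```text
clock: 3.55
position: [557.3, 274.5, 102.4]
ee_rot: [-0.675, 0.69, -0.185, 0.182]
contact_force: [-1.7, -0.6, 4.4]
gripper_width: 12.8
grasp_force: 59.7
```

Run:
```python
from h import *; from bench import arm
s=arm.read_state(); print(s['position'],s['ee_rot'],s['contact_force'],s['gripper_width'],s['grasp_force'],s['joints'].round(2),s['wrist_torque'])
B=(R.from_euler('z',E_[2],degrees=True)*TILT)
print(B.inv().apply(s['position']-np.array([E_[0],E_[1]+1,40])), (Rtool(E_[2]).inv()*R.from_quat(s['ee_rot'])).as_rotvec(degrees=True))
```

```text
[557.29220364 274.54287934 102.35130329] [-0.67547909  0.69007718 -0.18548199  0.18198331] [-1.71247803 -0.57036766  4.36464494] 12.760801374302252 59.74900424480438 [ 0.5   0.34 -0.84  1.86 -0.27 -2.34] [-0.07337658  0.30324152 -0.11812312]
[ 0.75336114  0.58281834 71.56213023] [ 0.12217853 -0.04115511 -0.00400617]
```

Gripped at 12.8 mm and 60 N. I lift straight up, clear of the lip, and read the joints, since wrist joint 5 is near its limit.

drive_tool(deltas=[[[0,-0.2,-0.35],[0,0,0]],[[0,-0.25,-0.43],[0,0,0]],[[0,-0.5,-0.87],[0,0,0]],[[0,-0.5,-0.87],[0,0,0]],[[0,-0.75,-1.3],[0,0,0]],[[0,-0.75,-1.3],[0,0,0]],[[0,-0.75,-1.3],[0,0,0]],[[0,-0.75,-1.3],[0,0,0]],[[0,-0.75,-1.3],[0,0,0]],[[0,-0.75,-1.3],[0,0,0]],[[0,-0.5,-0.87],[0,0,0]],[[0,0,0],[0,0,0]]])

```text
clock: 4.75
position: [556.1, 274.7, 230.2]
ee_rot: [-0.676, 0.69, -0.184, 0.181]
contact_force: [-0.3, 0.3, -1.8]
gripper_width: 13.4
grasp_force: 58.8
```

Run:
```python
from h import *; from bench import arm
s=arm.read_state(); print(s['position'],s['ee_rot'],s['contact_force'],s['gripper_width'],s['grasp_force'],s['joints'].round(2),s['wrist_torque'])
print((Rtool(E_[2]).inv()*R.from_quat(s['ee_rot'])).as_rotvec(degrees=True))
```

```text
[556.10601894 274.74690308 230.15244125] [-0.67599528  0.69007182 -0.18438401  0.18120102] [-0.30088813  0.31721093 -1.81625715] 13.444023800085965 58.81710112094879 [ 0.82  0.19 -0.62  0.81 -0.54 -1.51] [0.0876071  1.39799155 0.03898242]
[-0.03583746 -0.07532226 -0.03906377]
```

```bash
cat >> h.py <<'E'
E_=[592.4,273.2,-1.24]; ST=[610.5,-310.5,8.43]; OFF=(.3,.6); UP=71.2
def stand(x,y,z):
    return tcp_for(R.from_euler('z',ST[2],degrees=True).apply([x,y,0])+[ST[0],ST[1],z],ST[2],UP,OFF)
E
python3 - <<'E'
from h import *; from bench import arm
s=arm.read_state(); p,r=stand(-60,0,215); print(p)
plan(s,(s['position']+p)/2,Rtool(3.6),12)
s=dict(s);s['position']=(s['position']+p)/2; s['ee_rot']=Rtool(3.6).as_quat(); plan(s,p,r,12)
E
```

```text
[ 516.10193026 -323.88344919  276.81100875]
[536.1 -24.6 253.5] [[[2.5,0.0,-0.23],[0.0,-0.2,-0.35]],[[2.49,0.02,-0.23],[0.01,-0.19,-0.34]],[[2.5,0.03,-0.25],[-0.0,-0.2,-0.35]],[[2.49,0.05,-0.25],[0.0,-0.19,-0.34]],[[2.5,0.06,-0.27],[0.0,-0.2,-0.35]],[[2.49,0.08,-0.27],[0.01,-0.19,-0.35]],[[2.49,0.09,-0.27],[-0.0,-0.2,-0.34]],[[2.49,0.11,-0.29],[0.0,-0.19,-0.35]],[[2.48,0.12,-0.3],[0.01,-0.2,-0.34]],[[2.49,0.14,-0.3],[-0.0,-0.19,-0.35]],[[2.48,0.15,-0.32],[0.0,-0.2,-0.35]],[[2.48,0.17,-0.32],[0.0,-0.19,-0.34]]]
[ 516.1 -323.9  276.8] [[[2.48,0.18,-0.33],[0.0,-0.2,-0.35]],[[2.48,0.2,-0.34],[0.0,-0.2,-0.35]],[[2.47,0.21,-0.35],[0.0,-0.2,-0.35]],[[2.47,0.23,-0.35],[0.0,-0.2,-0.34]],[[2.47,0.24,-0.37],[0.0,-0.21,-0.35]],[[2.47,0.26,-0.37],[0.0,-0.2,-0.35]],[[2.46,0.27,-0.38],[0.0,-0.2,-0.35]],[[2.46,0.29,-0.39],[0.0,-0.2,-0.35]],[[2.46,0.3,-0.4],[0.0,-0.2,-0.35]],[[2.45,0.32,-0.41],[0.0,-0.2,-0.35]],[[2.45,0.33,-0.42],[0.0,-0.2,-0.34]],[[2.45,0.35,-0.42],[0.0,-0.2,-0.35]]]
```

drive_tool(deltas=[[[1.2,0,-0.1],[0,-0.1,-0.15]],[[2.5,0.02,-0.23],[0,-0.2,-0.35]],[[2.5,0.03,-0.25],[0,-0.2,-0.35]],[[2.5,0.05,-0.25],[0,-0.2,-0.35]],[[2.5,0.06,-0.27],[0,-0.2,-0.35]],[[2.5,0.08,-0.27],[0,-0.2,-0.35]],[[2.5,0.09,-0.27],[0,-0.2,-0.35]],[[2.5,0.11,-0.29],[0,-0.2,-0.35]],[[2.5,0.12,-0.3],[0,-0.2,-0.35]],[[2.5,0.14,-0.3],[0,-0.2,-0.35]],[[2.5,0.15,-0.32],[0,-0.2,-0.35]],[[2.5,0.17,-0.32],[0,-0.2,-0.35]]])

```text
clock: 5.95
position: [534.1, -15.6, 250.5]
ee_rot: [0.703, -0.663, 0.177, -0.186]
contact_force: [-0.4, -0.4, -3.4]
gripper_width: 13.2
grasp_force: 58.8
```

Run:
```python
from h import *; from bench import arm
s=arm.read_state(); print(s['position'],s['gripper_width'],s['grasp_force'],s['joints'].round(2),s['contact_force'])
p,r=stand(-60,0,215); plan(s,p,r,12)
```

```text
[534.09612322 -15.56696918 250.47929282] 13.221186565883498 58.776113390922546 [ 0.34 -0.02 -0.67  0.34 -0.43 -0.55] [-0.39140429 -0.37217956 -3.41756669]
[ 516.1 -323.9  276.8] [[[2.56,0.15,-0.34],[0.02,-0.22,-0.36]],[[2.55,0.17,-0.34],[0.02,-0.21,-0.37]],[[2.55,0.19,-0.36],[0.03,-0.22,-0.36]],[[2.55,0.2,-0.36],[0.02,-0.22,-0.37]],[[2.55,0.22,-0.38],[0.02,-0.22,-0.36]],[[2.54,0.23,-0.38],[0.02,-0.21,-0.36]],[[2.54,0.25,-0.4],[0.02,-0.22,-0.37]],[[2.54,0.27,-0.4],[0.02,-0.22,-0.36]],[[2.53,0.28,-0.41],[0.03,-0.21,-0.36]],[[2.53,0.29,-0.43],[0.02,-0.22,-0.37]],[[2.53,0.32,-0.43],[0.02,-0.22,-0.36]],[[2.52,0.33,-0.44],[0.02,-0.22,-0.37]]]
```

drive_tool(deltas=[[[2.5,0.15,-0.34],[0,-0.2,-0.36]],[[2.5,0.17,-0.34],[0,-0.2,-0.36]],[[2.5,0.19,-0.36],[0,-0.2,-0.36]],[[2.5,0.2,-0.36],[0,-0.2,-0.36]],[[2.5,0.22,-0.38],[0,-0.2,-0.36]],[[2.5,0.23,-0.38],[0,-0.2,-0.36]],[[2.5,0.25,-0.4],[0,-0.2,-0.36]],[[2.5,0.27,-0.4],[0,-0.2,-0.36]],[[2.5,0.28,-0.41],[0,-0.2,-0.36]],[[2.5,0.29,-0.43],[0,-0.2,-0.36]],[[2.0,0.32,-0.43],[0,-0.2,-0.36]],[[1.0,0.33,-0.44],[0,-0.2,-0.36]]])

```text
clock: 7.15
position: [512.9, -298.7, 276.3]
ee_rot: [0.73, -0.633, 0.168, -0.194]
contact_force: [-0.9, 0.5, -2.7]
gripper_width: 13.3
grasp_force: 58.8
```

Run:
```python
from h import *; from bench import arm
s=arm.read_state(); print(s['position'],s['gripper_width'],s['grasp_force'],s['joints'].round(2),s['contact_force'])
p,r=stand(-60,0,215); plan(s,p,r,6)
```

```text
[ 512.90064871 -298.74738713  276.29517422] 13.313654422220498 58.77903163433075 [-0.4   0.14 -0.18 -0.36 -0.83  0.73] [-0.94974884  0.49821369 -2.70103897]
[ 516.1 -323.9  276.8] [[[0.42,0.0,-0.01],[0.04,-0.02,-0.04]],[[0.42,0.0,-0.01],[0.05,-0.01,-0.04]],[[0.43,0.01,-0.01],[0.04,-0.02,-0.03]],[[0.42,-0.0,-0.01],[0.05,-0.02,-0.04]],[[0.42,0.0,-0.02],[0.04,-0.01,-0.04]],[[0.42,0.0,-0.01],[0.05,-0.02,-0.04]]]
```

drive_tool(deltas=[[[0.8,0,0],[0.1,0,-0.1]],[[0.8,0,0],[0.1,0,-0.1]],[[0.7,0,0],[0,0,0]],[[0,0,0],[0,0,0]]])

```text
clock: 7.55
position: [518.4, -320.0, 278.3]
ee_rot: [0.732, -0.63, 0.171, -0.196]
contact_force: [-0.5, 0.6, -2.1]
gripper_width: 13.2
grasp_force: 58.8
```

Run:
```python
from h import *; from bench import arm
s=arm.read_state(); print(s['position'],s['gripper_width'],s['joints'].round(2),s['contact_force'],s['wrist_torque'])
p,r=stand(0,0,195); plan(s,p,r,8)
```

```text
[ 518.41880392 -319.97668357  278.30580609] 13.189326675013225 [-0.45  0.17 -0.13 -0.38 -0.86  0.78] [-0.53064551  0.57973413 -2.14547254] [-0.16614069  1.38475023 -0.00641831]
[ 575.5 -315.1  256.8] [[[0.04,-0.48,0.59],[-0.02,-0.01,0.02]],[[0.05,-0.49,0.59],[-0.01,-0.02,0.01]],[[0.04,-0.48,0.59],[-0.02,-0.01,0.02]],[[0.05,-0.48,0.59],[-0.02,-0.02,0.02]],[[0.04,-0.49,0.59],[-0.02,-0.01,0.01]],[[0.04,-0.48,0.59],[-0.01,-0.02,0.02]],[[0.05,-0.48,0.59],[-0.02,-0.01,0.02]],[[0.04,-0.49,0.59],[-0.02,-0.02,0.01]]]
```

drive_tool(deltas=[[[0.04,-0.48,0.59],[0,0,0]],[[0.04,-0.48,0.59],[0,0,0]],[[0.04,-0.48,0.59],[0,0,0]],[[0.04,-0.48,0.59],[0,0,0]],[[0.04,-0.48,0.59],[0,0,0]],[[0.04,-0.48,0.59],[0,0,0]],[[0.04,-0.48,0.59],[0,0,0]],[[0.04,-0.48,0.59],[-0.1,-0.1,0.1]],[[0,0,0],[0,0,0]],[[0,0,0],[0,0,0]],[[0,0,0],[0,0,0]]])

```text
clock: 8.65
position: [575.1, -314.4, 257.7]
ee_rot: [0.732, -0.63, 0.17, -0.196]
contact_force: [-0.5, 0.1, -2.8]
gripper_width: 13.4
grasp_force: 58.6
```

Run:
```python
from h import *; from bench import arm,get_image
import cv2,pickle
S=[arm.read_state()]; a=get_image("scene"); S.append(arm.read_state()); w=get_image("wrist"); S.append(arm.read_state()); b=get_image("side");S.append(arm.read_state())
for s in S: print(s['position'].round(1),s['contact_force'].round(2),s['wrist_torque'].round(2))
pickle.dump((S,a,w,b),open('p2.pkl','wb'))
p,r=stand(0,0,195); print(p)
plan(S[-1],p,r,1)
c=lambda im,x,y,w,h,f: cv2.resize(im[y:y+h,x:x+w],(int(w*f),int(h*f)),interpolation=cv2.INTER_CUBIC)
o=np.zeros((600,800,3),np.uint8)
x=c(a['img'],195,30,130,160,3.0); o[:x.shape[0],:x.shape[1]]=x
x=c(w['img'],140,20,320,280,1.28); o[:x.shape[0],390:390+x.shape[1]]=x
x=c(b['img'],270,80,100,90,2.6); o[365:365+x.shape[0],395:395+x.shape[1]]=x
cv2.imwrite('pics/st.png',o[:,:,::-1])
```

```text
[ 575.1 -314.4  257.7] [-0.5   0.13 -2.84] [-0.19  1.31 -0.01]
[ 575.  -314.4  257.8] [ 0.81  0.6  -2.62] [-0.21  1.38 -0.02]
[ 575.  -314.4  257.8] [-0.08  0.   -2.25] [-0.18  1.4  -0.02]
[ 575.  -314.4  257.8] [-1.   -0.51 -2.57] [-0.2   1.37 -0.03]
[ 575.45367277 -315.08738977  256.81100875]
[ 575.5 -315.1  256.8] [[[0.07,0.02,0.11],[-0.12,-0.04,0.07]]]
```

View pics/st.png

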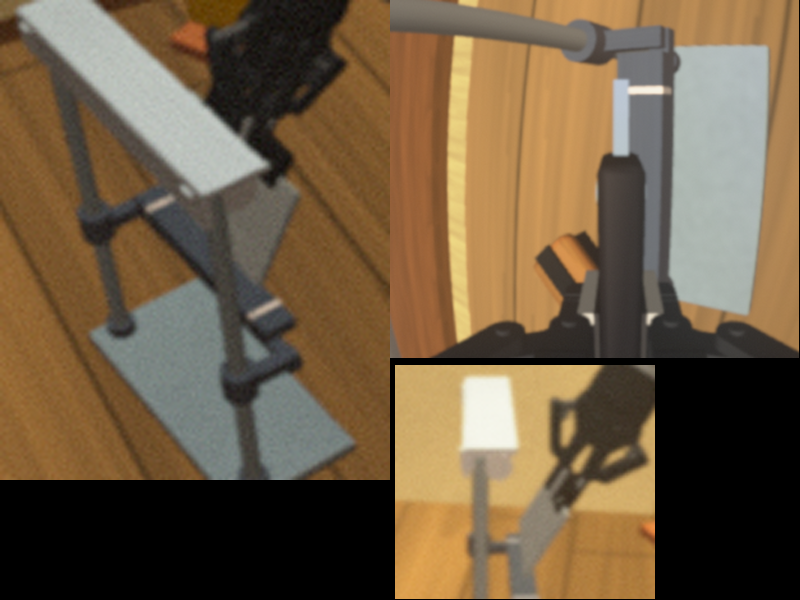

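```bash
cat > fit3.py <<'E'
from fit2 import *
import pickle
S,a,w,b=pickle.load(open('p2.pkl','rb')); s=S[-1]; m=np.linalg.inv(w['mount'])
def wp(P):
    c=(m@np.r_[R.from_quat(s['ee_rot']).inv().apply(P-s['position']),1])[:3]
    th=np.arctan2(np.hypot(c[0],c[1]),c[2]); ph=np.arctan2(c[1],c[0]); return np.array([w['cx']+w['fx']*th*np.cos(ph),w['cy']+w['fy']*th*np.sin(ph)])
wc=lambda x,y:np.array([140+(x-390)/1.28,20+y/1.28])
def res3(p):
    r,t=yawpose(*p[:3]); h=p[5]; f=lambda *q:wp(r.apply(q)+t)
    e=[f(-15,-80,h)-wc(671,90)]
    L1,L2=f(-15,-100,h),f(-15,20,h)
    d=(L2-L1)/np.linalg.norm(L2-L1); n=np.array([-d[1],d[0]])
    return np.concatenate([res2(p[:6]),e[0],[n@(wc(672,60)-L1),n@(wc(668,278)-L1)]])
s3=least_squares(res3,[610,-310,.147,-49,10,168],x_scale=[10,10,.1,10,10,10],loss='soft_l1')
print(s3.x.round(2),np.degrees(s3.x[2]),res3(s3.x)[-8:].round(1))
B=R.from_quat(s['ee_rot'])
bl=lambda x,y,z: s['position']+B.apply([-(y-OFF[1]),-(x-OFF[0]),-(z-UP)])
for q,o in(((0,-80,83),(621,80)),((0,-55,105),(621,155)),((0,-55,73),(621,157))): print(q,wp(bl(*q)),wc(*o))
# where is blade origin in stand frame
x=s3.x; print(R.from_euler('z',-x[2]).apply(bl(0,0,0)-np.array([x[0],x[1],0])))
E
python3 fit3.py
```

```text
[ 6.110e+02 -3.096e+02  1.000e-01 -4.880e+01  1.070e+01  1.704e+02] 8.412390119606897
[[-0.3, -1.1], [-0.5, 0.3], [-1.4, 1.0], [0.3, -0.5], [-0.2, -0.3], [0.7, -0.3], [0.8, 1.4], [0.6, -0.0], [0.0, 0.2], [-0.3, 0.3], [0.1, -0.6], [-0.6, -0.3], [1.4, 0.4], [-0.2, -0.6]]
[ 6.0964e+02 -3.1084e+02  1.5000e-01 -4.7420e+01  9.7100e+00  1.6606e+02] 8.468731571093787 [ 1.9  1.2  0.2  0.2  0.4 -0.3 -0.3 -1. ]
(0, -80, 83) [322.46711948  80.29993037] [320.46875  82.5    ]
(0, -55, 105) [322.94306508 146.08072824] [320.46875 141.09375]
(0, -55, 73) [322.21622239 136.63769479] [320.46875 142.65625]
[  0.68752939   0.89878231 196.10894575]
```

The views show the blade over the ledge between the posts, with the far mark at wrist pixel (342,90) and the blade corner at (320.5,82.5). That puts it about 2 mm too far in +y and 1 mm too far in x. I correct that while descending, then feel for the ledge 1 mm at a time.

drive_tool(deltas=[[[0.03,0.16,0.25],[0,0,0]],[[0.03,0.16,0.25],[0,0,0]],[[0.03,0.16,0.25],[-0.1,0,0.1]],[[0.03,0.16,0.25],[0,0,0]],[[0.03,0.16,0.25],[0,0,0]],[[0.03,0.16,0.25],[0,0,0]],[[0,0,0],[0,0,0]],[[0,0,0],[0,0,0]]])

```text
clock: 9.6
position: [574.7, -316.2, 239.6]
ee_rot: [0.731, -0.631, 0.169, -0.196]
contact_force: [-0.0, -0.2, -2.1]
gripper_width: 13.5
grasp_force: 58.7
```

drive_tool(deltas=[[[0,0.05,0.09],[0,0,0]],[[0,0.05,0.09],[0,0,0]],[[0,0.05,0.09],[0,0,0]],[[0,0,0],[0,0,0]],[[0,0,0],[0,0,0]]])

```text
clock: 10.1
position: [574.7, -316.2, 236.6]
ee_rot: [0.731, -0.631, 0.169, -0.196]
contact_force: [-0.1, -0.0, -2.8]
gripper_width: 13.3
grasp_force: 58.7
```

drive_tool(deltas=[[[0,0.05,0.09],[0,0,0]],[[0,0.05,0.09],[0,0,0]],[[0,0.05,0.09],[0,0,0]],[[0,0,0],[0,0,0]],[[0,0,0],[0,0,0]]])

```text
clock: 10.6
position: [574.8, -316.3, 233.8]
ee_rot: [0.731, -0.631, 0.169, -0.196]
contact_force: [-0.2, -0.4, -1.2]
gripper_width: 13.5
grasp_force: 59.0
```

Run:
```python
from bench import arm
s=arm.read_state(); print(s['position'],s['contact_force'],s['wrist_torque'])
```

```text
[ 574.84592134 -316.26675005  233.83966504] [-0.1840076  -0.35718432 -1.23311732] [-0.04757506  1.37295313  0.05320049]
```

drive_tool(deltas=[[[0,0.05,0.09],[0,0,0]],[[0,0.05,0.09],[0,0,0]],[[0,0,0],[0,0,0]],[[0,0,0],[0,0,0]]])

```text
clock: 11.0
position: [574.9, -316.4, 232.0]
ee_rot: [0.731, -0.631, 0.17, -0.196]
contact_force: [-1.4, -1.4, 1.9]
gripper_width: 12.8
grasp_force: 59.4
```

Run:
```python
from bench import arm
s=arm.read_state(); print(s['position'],s['contact_force'],s['wrist_torque'])
```

```text
[ 574.92354963 -316.35198834  232.03319123] [-1.36171495 -1.37843221  1.93453335] [-0.01991096  1.25197673  0.08686182]
```

drive_tool(deltas=[[[0,0.05,0.09],[0,0,0]],[[0,0.05,0.09],[0,0,0]],[[0,0,0],[0,0,0]],[[0,0,0],[0,0,0]]])

```text
clock: 11.4
position: [575.0, -316.4, 230.1]
ee_rot: [0.731, -0.631, 0.17, -0.196]
contact_force: [-3.8, -0.2, 3.7]
gripper_width: 13.5
grasp_force: 59.8
```

Run:
```python
from h import *; from bench import arm,get_image
import pickle,cv2
S=[arm.read_state()]; w=get_image("wrist"); S.append(arm.read_state()); a=get_image("scene"); S.append(arm.read_state()); b=get_image("side"); S.append(arm.read_state())
for s in S: print(s['clock'],s['position'].round(2),s['contact_force'].round(2),s['wrist_torque'].round(3))
r=R.from_quat(s['ee_rot']); print(r.as_matrix().round(4), (Rtool(8.45).inv()*r).as_rotvec(degrees=True))
c=lambda im,x,y,w,h,f: cv2.resize(im[y:y+h,x:x+w],(int(w*f),int(h*f)),interpolation=cv2.INTER_CUBIC)
o=np.zeros((600,800,3),np.uint8)
x=c(w['img'],290,40,80,100,5.5); o[:x.shape[0],:x.shape[1]]=x
x=c(a['img'],235,80,60,75,5.5); o[:x.shape[0],450:450+x.shape[1]]=x
cv2.imwrite('pics/c.png',o[:,:,::-1]); pickle.dump((S,a,w,b),open('p3.pkl','wb'))
```

```text
11.4 [ 574.99 -316.36  230.06] [-3.82 -0.23  3.68] [0.052 1.197 0.1  ]
11.45 [ 574.99 -316.39  230.  ] [-3.25  0.38  4.38] [0.101 1.156 0.1  ]
11.5 [ 575.   -316.36  229.94] [-2.59  0.26  4.68] [0.166 1.166 0.071]
11.55 [ 575.   -316.35  229.91] [-3.53 -0.45  4.37] [0.025 1.134 0.016]
[[ 1.460e-01 -8.564e-01  4.952e-01]
 [-9.893e-01 -1.267e-01  7.240e-02]
 [ 8.000e-04 -5.005e-01 -8.657e-01]] [0.03296512 0.06694814 0.02720606]
```

View pics/c.png

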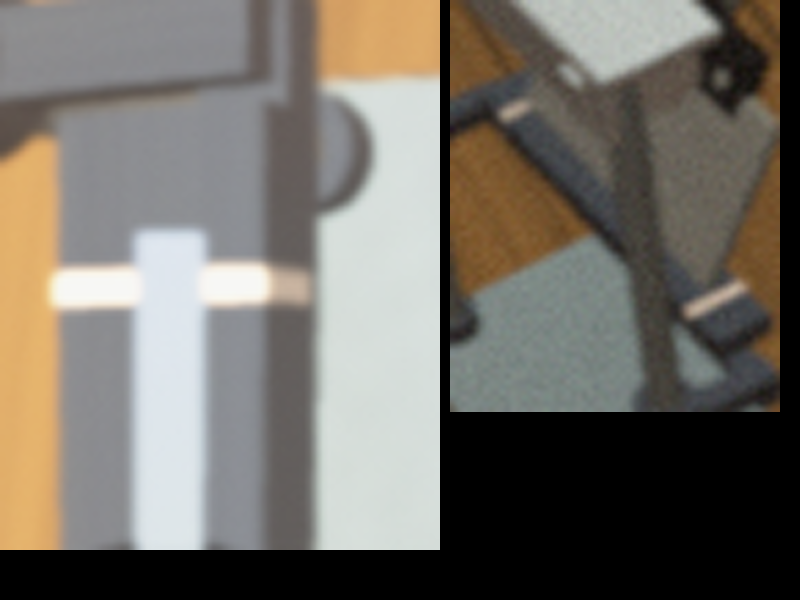

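Contact is good: about 7 N, blade parallel to the ledge and at mid-depth in the wrist view. To check centring between the marks, I sample brightness along the blade foot and along the ledge in the same image.

Run:
```python
from h import *
import pickle
from scipy.ndimage import map_coordinates as mc
S,a,w,b=pickle.load(open('p3.pkl','rb')); s=S[-1]
B=R.from_quat(s['ee_rot'])
bl=lambda x,y,z: s['position']+B.apply([-(y-OFF[1]),-(x-OFF[0]),-(z-UP)])
org=bl(0,0,0); print(org)
m=np.linalg.inv(w['mount'])
def wp(P):
    c=(m@np.r_[B.inv().apply(P-s['position']),1])[:3]
    th=np.arctan2(np.hypot(c[0],c[1]),c[2]); ph=np.arctan2(c[1],c[0]); return np.array([w['cx']+w['fx']*th*np.cos(ph),w['cy']+w['fy']*th*np.sin(ph)])
Rz=R.from_euler('z',8.45,degrees=True); lg=lambda x,y:org+Rz.apply([x,y,0])
g=lambda im,u:mc(im.astype(float).mean(2),[[u[1]],[u[0]]],order=1)[0]
ys=np.arange(60,102,2)
for sg in(1,-1):
    print('y',sg); print(*(sg*ys))
    for nm,f in(('bl3',lambda y:bl(2.5,y,3)),('bl8',lambda y:bl(2.5,y,8)),('bl15',lambda y:bl(2.5,y,15)),('L+8',lambda y:lg(8,y)),('L+12',lambda y:lg(12,y)),('L-8',lambda y:lg(-8,y))):
        print(nm,'scene',*[int(g(a['img'],proj('scene',f(sg*y))[0])) for y in ys])
        if sg<0 or 1: print(nm,'side ',*[int(g(b['img'],proj('side',f(sg*y))[0])) for y in ys])
print('wrist')
for nm,f in(('L-8',lambda y:lg(-9,y)),('L+8',lambda y:lg(8,y)),('top83',lambda y:bl(0,y,83)),('top78',lambda y:bl(0,y,78))):
    print(nm,*[int(g(w['img'],wp(f(-y)))) for y in ys])
```

```text
[ 610.09405841 -311.82416425  168.11505682]
y 1
60 62 64 66 68 70 72 74 76 78 80 82 84 86 88 90 92 94 96 98 100
bl3 scene 95 94 92 93 94 94 94 88 79 70 78 94 125 155 160 145 116 88 72 69 69
bl3 side  122 121 121 120 120 120 119 119 119 119 122 126 129 136 144 151 155 157 159 156 148
bl8 scene 99 98 96 97 97 96 94 88 80 74 69 69 74 95 129 159 164 145 110 83 73
bl8 side  126 125 125 125 124 122 121 120 120 120 119 118 117 116 119 123 127 133 141 148 154
bl15 scene 97 97 96 96 96 95 94 90 83 74 72 75 77 80 83 91 105 115 119 115 104
bl15 side  125 126 127 126 125 124 122 121 121 120 119 117 115 114 114 114 114 115 115 115 118
L+8 scene 74 72 73 72 71 73 74 74 78 95 124 148 160 150 123 94 74 69 72 70 70
L+8 side  111 109 109 109 109 110 114 118 123 130 139 147 152 156 159 159 151 144 136 128 119
L+12 scene 68 66 68 71 71 70 69 69 72 89 122 151 160 154 126 94 75 67 68 70 72
L+12 side  109 109 109 108 108 108 112 116 121 128 135 143 148 151 155 155 148 140 133 125 118
L-8 scene 96 95 92 84 77 72 66 70 74 91 114 145 162 148 122 97 79 72 73 73 72
L-8 side  115 115 115 115 115 116 118 121 124 
[... 821 characters left out ...]
2 scene 72 70 67 69 71 73 82 98 118 139 148 138 123 101 82 72 69 67 69 71 72
L+12 side  111 112 116 121 125 130 135 140 146 151 150 147 143 139 136 133 130 127 126 127 128
L-8 scene 91 91 94 99 99 95 94 94 94 95 94 96 94 93 95 91 85 83 82 77 76
L-8 side  126 127 127 127 127 126 127 127 128 128 129 129 129 130 130 129 128 127 126 127 127
wrist
L-8 144 143 144 145 144 144 144 143 188 246 244 158 144 143 143 144 143 144 144 143 142
L+8 140 142 141 141 141 141 141 142 189 246 243 154 142 140 141 141 141 141 141 141 141
top83 228 228 228 229 229 229 229 229 230 231 156 143 143 143 143 121 136 139 141 140 130
top78 228 228 228 229 229 229 229 229 230 230 180 143 143 143 143 141 107 139 141 142 138
```

Run:
```python
from h import *
import pickle
from scipy.ndimage import map_coordinates as mc
S,a,w,b=pickle.load(open('p3.pkl','rb'))
Rz=R.from_euler('z',8.45,degrees=True); org=np.array([610.1,-311.8,168.1])
im=a['img'].astype(float).mean(2)
xs=np.arange(-20,24,4)
for ys in(np.arange(60,94,2),np.arange(-60,-100,-2)):
    print('x  ',*['%4d'%x for x in xs])
    for y in ys:
        u=proj('scene',org+Rz.apply(np.c_[xs,0*xs+y,0*xs])); print('%4d'%y,*['%4d'%v for v in mc(im,[u[:,1],u[:,0]],order=1)])
```

```text
x    -20  -16  -12   -8   -4    0    4    8   12   16   20
  60   74   89   93   96   99   91   81   74   68   57   63
  62   70   80   88   95   97   91   81   72   66   60   59
  64   70   74   81   92   97   92   82   73   68   60   62
  66   74   72   73   84   94   94   85   72   71   63   64
  68   77   77   73   77   87   94   88   71   71   64   60
  70   78   82   76   72   80   92   84   73   70   63   52
  72   76   81   77   66   74   86   82   74   69   63   51
  74   78   80   79   70   69   76   81   74   69   62   48
  76   79   82   85   74   70   76   83   78   73   66   45
  78   76   83   93   91   83   88   97   96   90   84   49
  80   74   84  111  115  115  116  121  125  123  108   59
  82   74   86  120  145  145  147  148  149  152  134   74
  84   75   86  122  163  162  159  167  160  160  147   84
  86   75   84  118  148  159  151  151  150  154  139   89
  88   76   78  103  122  127  126  120  123  125  115   80
  90   77   76   86   96   93   96   91   94   94   85   63
  92   80   77   79   79   77   76   71   74   75   64   51
x    -20  -16  -12   
[... 537 characters left out ...]
   94  101  103  103  113  118  112   76
 -78   97   74   85   95   99  102  120  131  138  131   80
 -80  101   77   85   94   98  106  124  143  149  132   76
 -82  104   77   86   96   96  103  124  140  138  130   65
 -84  105   75   85   94   94   99  113  121  123  106   57
 -86  102   72   81   93   95   92   97  101  101   83   48
 -88  100   70   81   95   93   87   80   85   82   69   46
 -90   97   75   84   91   88   81   74   74   72   62   45
 -92   90   77   85   85   82   76   72   71   69   61   45
 -94   84   74   84   83   79   71   71   72   67   62   51
 -96   74   75   82   82   74   69   71   73   69   63   56
 -98   72   78   79   77   72   69   73   73   71   66   61
```

Run:
```python
from h import *
import pickle
from scipy.ndimage import map_coordinates as mc
S,a,w,b=pickle.load(open('p3.pkl','rb')); s=S[-1]
B=R.from_quat(s['ee_rot'])
bl=lambda x,y,z: s['position']+B.apply([-(y-OFF[1]),-(x-OFF[0]),-(z-UP)])
for nm,d in(('scene',a),('side',b)):
  im=d['img'].astype(float).mean(2); ys=np.arange(64,96,2)
  print(nm,*ys)
  for z in(5,20,30,40,50,60,70,78):
    u=proj(nm,np.array([bl(2.5 if z>0 else 0,y,z) for y in ys])); print(z,u[8].round(0),*['%d'%v for v in mc(im,[u[:,1],u[:,0]],order=1)])
S0,a0,w0,b0=pickle.load(open('p2.pkl','rb')); s=S0[-1];B=R.from_quat(s['ee_rot'])
print('before descent scene')
im=a0['img'].astype(float).mean(2)
for z in(5,20,40,60,78):
    u=proj('scene',np.array([bl(2.5,y,z) for y in ys])); print(z,*['%d'%v for v in mc(im,[u[:,1],u[:,0]],order=1)])
```

```text
scene 64 66 68 70 72 74 76 78 80 82 84 86 88 90 92 94
5 [283. 131.] 97 96 95 96 95 87 80 73 70 78 102 133 156 166 139 105
20 [285. 126.] 98 99 100 97 94 93 89 80 73 73 77 81 81 79 81 80
30 [286. 122.] 97 99 97 94 92 86 82 75 73 74 76 76 76 77 78 81
40 [288. 119.] 98 96 95 96 94 92 88 80 76 77 77 77 78 80 82 82
50 [289. 115.] 96 93 95 95 96 92 84 74 71 72 74 78 80 80 79 78
60 [291. 112.] 97 99 99 95 95 95 91 82 75 74 75 77 79 80 79 82
70 [292. 108.] 96 95 98 99 98 93 84 80 78 74 77 82 83 83 82 83
78 [294. 105.] 97 98 100 100 99 97 89 82 75 73 76 80 80 79 79 81
side 64 66 68 70 72 74 76 78 80 82 84 86 88 90 92 94
5 [320. 168.] 122 121 120 120 120 120 119 119 118 120 123 127 131 138 146 153
20 [323. 164.] 125 125 124 123 123 122 120 119 118 117 118 118 118 117 117 116
30 [325. 161.] 123 123 122 122 121 121 120 119 118 119 119 119 120 121 122 123
40 [326. 158.] 127 127 126 126 125 124 123 122 121 121 120 120 120 120 121 122
50 [328. 156.] 123 123 123 122 123 123 123 122 122 122 121 121 120 120 120 121
60 [330. 153.] 126 126 126 125 125 125 123 121 119 119 118 118 118 118 118 118
70 [332. 150.] 124 124 124 124 125 125 125 125 125 123 122 121 121 120 119 119
78 [334. 148.] 125 128 130 130 130 129 128 126 124 123 123 122 122 120 118 116
before descent scene
5 94 99 98 97 94 92 86 78 75 75 78 80 81 82 83 82
20 97 98 96 96 98 95 88 77 73 73 74 78 80 81 82 80
40 93 92 96 97 94 92 83 75 71 72 73 75 78 82 81 80
60 95 93 96 99 96 94 85 74 72 73 76 77 76 80 83 83
78 101 99 99 100 98 95 92 83 76 74 76 77 80 82 82 85
```

Run:
```python
from h import *
import pickle
from scipy.ndimage import map_coordinates as mc
import cv2
_,_,sc=pickle.load(open('p1.pkl','rb'))
pos=np.array([557.2,274.5,102.1]); B=R.from_quat([-0.67548,0.69008,-0.18548,0.18198])
bl=lambda x,y,z: pos+B.apply([-(y-OFF[1]),-(x-OFF[0]),-(z-UP)])
im=sc['img'].astype(float).mean(2); sd=cv2.imread('pics/side0.png').astype(float).mean(2)
for nm,I in(('scene',im),('side',sd)):
 for sg in(1,-1):
  ys=sg*np.arange(64,96,2); print(nm,*ys)
  for z in(5,15,30,50,65,78):
    u=proj(nm,np.array([bl(2.5,y,z) for y in ys])); print(z,*['%d'%v for v in mc(I,[u[:,1],u[:,0]],order=1)])
 zs=np.arange(66,94,2); print('z at y=+-66',*zs)
 for y in(-66,66):
    u=proj(nm,np.array([bl(2.5,y,z) for z in zs])); print(y,*['%d'%v for v in mc(I,[u[:,1],u[:,0]],order=1)])
```

```text
scene 64 66 68 70 72 74 76 78 80 82 84 86 88 90 92 94
5 99 97 99 98 96 95 94 106 127 123 92 79 80 77 83 82
15 97 98 99 100 101 97 95 99 127 139 108 67 59 60 60 59
30 97 96 96 97 97 95 95 107 132 160 154 114 84 82 80 82
50 98 98 98 102 99 98 97 105 134 158 165 162 135 98 82 84
65 97 101 100 98 99 99 96 99 130 165 176 175 173 148 102 82
78 101 104 101 101 104 107 104 98 87 83 83 84 82 81 85 85
scene -64 -66 -68 -70 -72 -74 -76 -78 -80 -82 -84 -86 -88 -90 -92 -94
5 100 101 103 100 99 102 102 99 92 87 77 76 79 78 79 78
15 99 98 98 98 98 102 102 100 93 83 77 74 72 73 72 73
30 99 100 99 97 98 102 98 98 96 94 84 81 79 83 88 82
50 99 101 100 96 99 99 100 98 98 92 89 86 86 88 87 84
65 99 99 98 98 100 100 101 100 96 91 88 87 89 88 94 93
78 100 101 96 98 98 100 102 99 99 99 96 90 95 92 93 92
z at y=+-66 66 68 70 72 74 76 78 80 82 84 86 88 90 92
-66 100 101 101 100 102 100 101 103 110 118 121 115 100 91
66 100 98 97 99 101 100 104 105 120 125 119 101 82 80
side 64 66 68 70 72 74 76 78 80 82 84 86 88 90 92 94
5 136 134 136 136 136 134 133 132 129 127 128 130 142 169 192 198
15 129 129 128 127 128
[... 255 characters left out ...]
9 147 147 148 145 140 133 132 135 146 155 159 160 158 154
side -64 -66 -68 -70 -72 -74 -76 -78 -80 -82 -84 -86 -88 -90 -92 -94
5 157 154 147 138 135 131 129 130 129 129 128 127 126 123 124 125
15 126 127 127 128 128 127 123 123 124 122 122 121 120 121 121 120
30 127 127 130 128 126 125 127 126 125 124 124 125 126 125 125 126
50 127 127 127 127 129 129 127 128 128 128 125 125 124 123 123 122
65 112 115 118 120 121 122 122 119 112 108 106 106 106 108 107 107
78 102 111 119 126 130 132 134 135 136 137 135 132 131 130 129 129
z at y=+-66 66 68 70 72 74 76 78 80 82 84 86 88 90 92
-66 113 112 111 110 110 113 111 115 118 126 140 154 163 170
66 129 129 129 132 134 139 149 160 172 187 193 195 190 176
```

Reading the blade ends against the marks: the wrist camera puts the blade about 1 mm off centre and the coarser scene image about 5 mm, both towards −y. I lift off, shift +3 mm in y, and press again.

drive_tool(deltas=[[[0,-0.2,-0.35],[0,0,0]],[[0,-0.3,-0.52],[0,0,0]],[[-0.15,0,0],[0,0,0]],[[-0.15,0,0],[0,0,0]],[[0,0,0],[0,0,0]],[[0,0,0],[0,0,0]],[[0,0,0],[0,0,0]]])

```text
clock: 12.25
position: [574.3, -313.1, 239.1]
ee_rot: [0.731, -0.631, 0.169, -0.196]
contact_force: [-0.4, -0.9, -3.6]
gripper_width: 12.9
grasp_force: 58.9
```

Run:
```python
from h import *; from bench import arm,get_image
for i in range(4):
    s=arm.read_state(); print(s['position'].round(2),s['contact_force'].round(2),s['wrist_torque'].round(3)); w=get_image('wrist')
print((Rtool(8.45).inv()*R.from_quat(s['ee_rot'])).as_rotvec(degrees=True))
```

```text
[ 574.3  -313.08  239.07] [-0.39 -0.9  -3.63] [-0.148  1.39   0.021]
[ 574.35 -313.14  239.22] [ 0.05  0.11 -3.06] [-0.244  1.35  -0.04 ]
[ 574.35 -313.15  239.28] [-0.52  1.07 -1.89] [-0.176  1.324  0.006]
[ 574.37 -313.21  239.37] [-0.01  0.63 -2.62] [-0.26   1.335 -0.023]
[-0.01313903  0.02894267  0.04599538]
```

drive_tool(deltas=[[[0,0.05,0.09],[0,0,0]],[[0,0.1,0.17],[0,0,0]],[[0,0.1,0.17],[0,0,0]],[[0,0.05,0.09],[0,0,0]],[[0,0.05,0.09],[0,0,0]],[[0,0.05,0.09],[0,0,0]],[[0,0,0],[0,0,0]],[[0,0,0],[0,0,0]]])

```text
clock: 13.25
position: [574.5, -313.4, 232.0]
ee_rot: [0.731, -0.631, 0.17, -0.196]
contact_force: [-2.5, -0.6, 1.3]
gripper_width: 12.9
grasp_force: 59.4
```

drive_tool(deltas=[[[0,0.05,0.09],[0,0,0]],[[0,0.06,0.1],[0,0,0]],[[0,0,0],[0,0,0]],[[0,0,0],[0,0,0]],[[0,0,0],[0,0,0]]])

```text
clock: 13.75
position: [574.6, -313.4, 229.8]
ee_rot: [0.731, -0.631, 0.17, -0.196]
contact_force: [-2.7, -0.5, 5.3]
gripper_width: 13.1
grasp_force: 59.8
```

Run:
```python
from h import *; from bench import arm,get_image
import pickle
from scipy.ndimage import map_coordinates as mc
W=[]
for n in('scene','wrist','scene','scene'):
    s=arm.read_state(); W.append((s,get_image(n))); print(s['clock'],s['position'].round(2),s['contact_force'].round(2),s['wrist_torque'].round(3))
print((Rtool(8.45).inv()*R.from_quat(s['ee_rot'])).as_rotvec(degrees=True))
im=np.mean([W[i][1]['img'].astype(float).mean(2) for i in(0,2,3)],0)
Rz=R.from_euler('z',8.45,degrees=True); org=np.array([610.1,-311.8,168.1])
xs=np.arange(-10,10,2)
for ys in(np.arange(66,92,2),np.arange(-70,-96,-2)):
    print('x  ',*['%4d'%x for x in xs])
    for y in ys:
        u=proj('scene',org+Rz.apply(np.c_[xs,0*xs+y,0*xs])); print('%4d'%y,*['%4d'%v for v in mc(im,[u[:,1],u[:,0]],order=1)])
```

```text
13.75 [ 574.61 -313.39  229.8 ] [-2.65 -0.51  5.26] [0.157 1.063 0.163]
13.8 [ 574.61 -313.37  229.7 ] [-3.19  0.52  5.22] [0.157 1.126 0.154]
13.85 [ 574.63 -313.37  229.71] [-2.99  0.67  4.47] [0.197 1.069 0.218]
13.9 [ 574.62 -313.35  229.62] [-2.53  0.84  5.32] [0.179 1.125 0.187]
[0.03445244 0.06505094 0.02644081]
x    -10   -8   -6   -4   -2    0    2    4    6    8
  66   90   94   96   95   96   96   92   85   78   74
  68   85   90   93   95   94   95   92   85   78   74
  70   78   82   87   92   93   94   90   83   77   74
  72   74   75   79   85   91   92   90   82   76   73
  74   71   71   72   77   84   89   91   83   77   72
  76   76   72   73   75   80   88   89   88   84   77
  78   91   90   87   87   92   94   98  100   95   96
  80  115  115  116  117  116  118  121  121  122  122
  82  136  144  147  146  145  147  146  148  151  147
  84  144  160  162  160  166  160  159  165  160  161
  86  137  149  152  156  152  150  152  149  150  150
  88  110  122  128  127  125  124  123  122  123  119
  90   91   94   96   95   98   94   92   94   93   92
x    -10   -8   -6   -4   -2    0    2    4    6    8
 -70   90   95   97   97   98   97   88   82   75   72
 -72   90   95   96   97   98   94   90   86   85   81
 -74   90   94   96   97   96   94   96   97   99  101
 -76   90   95   97   98   97  100  107  114  119  125
 -78   92   97   98   98   98  102  115  134  140  141
 -80   93   97   98   96   98  104  119  136  153  150
 -82   93   98   97   95   95  103  118  135  139  144
 -84   93   97   97   93   92   96  108  120  122  122
 -86   92   95   94   90   87   88   94  100  102   97
 -88   90   92   88   85   81   81   83   82   85   83
 -90   87   87   82   79   76   73   76   76   74   74
 -92   83   83   78   75   73   72   72   72   71   69
 -94   80   79   74   73   71   72   72   71   69   69
```

Force is about 7.8 N, but the wrist torque shifted as if contact were at the +y end: Mx up 0.37 N m and Mz up 0.2 N m, so roughly 47 mm off centre. The blade is slightly rolled, so I level it in small steps.

drive_tool(deltas=[[[0,0,0],[0,-0.4,0]],[[0,0,0],[0,0,0]],[[0,0,0],[0,0,0]]])

```text
clock: 14.25
position: [574.7, -313.5, 229.5]
ee_rot: [0.732, -0.63, 0.167, -0.198]
contact_force: [-2.3, 0.1, 5.5]
gripper_width: 13.4
grasp_force: 59.9
```

```bash
cat > rd.py <<'E'
from h import *; from bench import arm,get_image
F=[]
for i in range(4):
    s=arm.read_state(); F.append(np.r_[s['contact_force'],s['wrist_torque'],s['position']]); get_image('wrist')
F=np.mean(F,0); f=F[:3]-[-.1,.2,-2.7]; t=F[3:6]-[-.2,1.36,-.01]
print(s['clock'],'F',f.round(2),'T',t.round(3),'y~',(t[0]/f[2]*1000).round(0),F[6:].round(2),(Rtool(8.45).inv()*R.from_quat(s['ee_rot'])).as_rotvec(degrees=True).round(2))
E
python3 rd.py
```

```text
14.4 F [-2.81 -0.02  7.93] T [ 0.071 -0.403 -0.031] y~ 9.0 [ 574.66 -313.48  229.47] [ 0.03 -0.32  0.03]
```

drive_tool(deltas=[[[0,0,0],[0,-0.4,0]],[[0,0,0],[0,0,0]],[[0,0,0],[0,0,0]]])

```text
clock: 14.75
position: [574.7, -313.6, 229.5]
ee_rot: [0.732, -0.63, 0.165, -0.2]
contact_force: [-3.4, 0.1, 5.0]
gripper_width: 12.8
grasp_force: 60.0
```

```bash
python3 rd.py
```

```text
14.9 F [-3.03 -0.59  7.73] T [-0.251 -0.397 -0.109] y~ -32.0 [ 574.68 -313.65  229.54] [ 0.04 -0.71  0.02]
```

The contact centre crossed zero at about −0.45°, so I go back to that, then hold.

drive_tool(deltas=[[[0,0,0],[0,0.3,0]],[[0,0,0],[0,0,0]],[[0,0,0],[0,0,0]]])

```text
clock: 15.25
position: [574.7, -313.5, 229.5]
ee_rot: [0.732, -0.63, 0.166, -0.199]
contact_force: [-2.7, -0.3, 4.4]
gripper_width: 13.5
grasp_force: 59.9
```

```bash
python3 rd.py
```

```text
15.4 F [-2.91 -0.65  7.74] T [-0.089 -0.448 -0.078] y~ -11.0 [ 574.68 -313.51  229.49] [ 0.03 -0.43  0.03]
```

drive_tool(deltas=[[[0,0,0],[0,0,0]],[[0,0,0],[0,0,0]],[[0,0,0],[0,0,0]],[[0,0,0],[0,0,0]],[[0,0,0],[0,0,0]],[[0,0,0],[0,0,0]],[[0,0,0],[0,0,0]],[[0,0,0],[0,0,0]],[[0,0,0],[0,0,0]],[[0,0,0],[0,0,0]],[[0,0,0],[0,0,0]],[[0,0,0],[0,0,0]]])

```text
clock: 16.65
position: [574.7, -313.5, 229.4]
ee_rot: [0.732, -0.63, 0.166, -0.199]
contact_force: [-2.7, -0.1, 5.5]
gripper_width: 13.3
grasp_force: 59.9
```

drive_tool(deltas=[[[0,0,0],[0,0,0]],[[0,0,0],[0,0,0]],[[0,0,0],[0,0,0]],[[0,0,0],[0,0,0]],[[0,0,0],[0,0,0]],[[0,0,0],[0,0,0]],[[0,0,0],[0,0,0]],[[0,0,0],[0,0,0]],[[0,0,0],[0,0,0]],[[0,0,0],[0,0,0]],[[0,0,0],[0,0,0]],[[0,0,0],[0,0,0]]])

```text
clock: 17.85
position: [574.7, -313.5, 229.5]
ee_rot: [0.732, -0.63, 0.166, -0.199]
contact_force: [-4.1, -0.1, 5.1]
gripper_width: 13.3
grasp_force: 59.9
```

```bash
python3 rd.py
```

```text
18.0 F [-3.27 -0.79  7.88] T [-0.092 -0.465 -0.078] y~ -12.0 [ 574.68 -313.52  229.48] [ 0.03 -0.43  0.03]
```

That's held for 3 s. Since the two cameras disagree on centring and there's time left, I also hold once 3 mm further towards +y so either reading is covered.

drive_tool(deltas=[[[0,-0.2,-0.35],[0,0,0]],[[0,-0.25,-0.43],[0,0,0]],[[-0.15,0,0],[0,0,0]],[[-0.15,0,0],[0,0,0]],[[0,0,0],[0,0,0]],[[0,0.1,0.17],[0,0,0]],[[0,0.1,0.17],[0,0,0]],[[0,0.05,0.09],[0,0,0]],[[0,0.05,0.09],[0,0,0]],[[0,0.05,0.09],[0,0,0]],[[0,0.05,0.09],[0,0,0]],[[0,0,0],[0,0,0]]])

```text
clock: 19.25
position: [574.2, -310.3, 231.0]
ee_rot: [0.732, -0.63, 0.167, -0.199]
contact_force: [-3.2, 2.0, 2.8]
gripper_width: 13.3
grasp_force: 59.6
```

```bash
python3 rd.py
```

```text
19.4 F [-2.4   2.11  5.71] T [ 0.465 -0.261  0.326] y~ 81.0 [ 574.2  -310.31  230.91] [ 0.04 -0.44  0.02]
```

drive_tool(deltas=[[[0,0.06,0.1],[0,0,0]],[[0,0,0],[0,0,0]],[[0,0,0],[0,0,0]]])

```text
clock: 19.75
position: [574.2, -310.4, 229.6]
ee_rot: [0.732, -0.63, 0.166, -0.199]
contact_force: [-2.6, 2.5, 4.9]
gripper_width: 13.3
grasp_force: 59.8
```

```bash
python3 rd.py
```

```text
19.9 F [-2.75  2.02  7.57] T [ 0.627 -0.518  0.428] y~ 83.0 [ 574.21 -310.34  229.5 ] [ 0.04 -0.44  0.03]
```

drive_tool(deltas=[[[0,0,0],[0,0,0]],[[0,0,0],[0,0,0]],[[0,0,0],[0,0,0]],[[0,0,0],[0,0,0]],[[0,0,0],[0,0,0]],[[0,0,0],[0,0,0]],[[0,0,0],[0,0,0]],[[0,0,0],[0,0,0]],[[0,0,0],[0,0,0]],[[0,0,0],[0,0,0]],[[0,0,0],[0,0,0]],[[0,0,0],[0,0,0]]])

```text
clock: 21.15
position: [574.2, -310.3, 229.4]
ee_rot: [0.732, -0.63, 0.166, -0.199]
contact_force: [-3.0, 1.8, 6.0]
gripper_width: 13.1
grasp_force: 59.8
```

drive_tool(deltas=[[[0,0,0],[0,0,0]],[[0,0,0],[0,0,0]],[[0,0,0],[0,0,0]],[[0,0,0],[0,0,0]],[[0,0,0],[0,0,0]],[[0,0,0],[0,0,0]],[[0,0,0],[0,0,0]],[[0,0,0],[0,0,0]],[[0,0,0],[0,0,0]],[[0,0,0],[0,0,0]],[[0,0,0],[0,0,0]]])

```text
clock: 22.25
position: [574.2, -310.3, 229.4]
ee_rot: [0.732, -0.63, 0.166, -0.199]
contact_force: [-3.0, 3.4, 4.7]
gripper_width: 13.1
grasp_force: 59.8
```

```bash
python3 rd.py
```

```text
22.4 F [-3.05  2.33  7.78] T [ 0.637 -0.542  0.411] y~ 82.0 [ 574.23 -310.33  229.4 ] [ 0.03 -0.44  0.03]
```

drive_tool(deltas=[[[0,-0.2,-0.35],[0,0,0]],[[0,-0.5,-0.87],[0,0,0]],[[0,-0.5,-0.87],[0,0,0]],[[0,-0.4,-0.7],[0,0.2,0]],[[0,0.4,-0.6],[0,0.2,0]],[[0,0.8,-0.7],[0,0,0]],[[0,0.8,-0.7],[0,0,0]],[[0,0.8,-0.7],[0,0,0]],[[0,0.8,-0.7],[0,0,0]],[[0,0.8,-0.7],[0,0,0]],[[0,0.5,-0.5],[0,0,0]],[[0,0,0],[0,0,0]]])

```text
clock: 23.65
position: [508.4, -320.5, 277.2]
ee_rot: [0.731, -0.631, 0.169, -0.196]
contact_force: [-0.2, 0.3, -2.9]
gripper_width: 13.1
grasp_force: 59.0
```

```bash
cat >> h.py <<'E'
GP=np.array([557.2,274.5,102.2]); GR=R.from_quat([-0.6756,0.69006,-0.1852,0.1818])
E
python3 - <<'E'
from h import *; from bench import arm
s=dict(arm.read_state()); print(s['position'],s['joints'].round(2),s['contact_force'])
p=GP+[0,0,130]; mid=np.array([540,-20,260.])
from scipy.spatial.transform import Slerp
rm=Slerp([0,1],R.concatenate([R.from_quat(s['ee_rot']),GR]))(.5)
plan(s,mid,rm,12); s['position']=mid;s['ee_rot']=rm.as_quat(); plan(s,p,GR,12)
E
```

```text
[ 508.4408047  -320.52790169  277.20964432] [-0.46  0.16 -0.14 -0.38 -0.86  0.8 ] [-0.22307219  0.28254888 -2.89034423]
[540. -20. 260.] [[[-2.44,-0.47,0.44],[0.0,0.2,0.35]],[[-2.44,-0.45,0.43],[0.0,0.2,0.34]],[[-2.45,-0.44,0.42],[0.01,0.2,0.35]],[[-2.45,-0.43,0.41],[-0.0,0.2,0.34]],[[-2.46,-0.41,0.41],[0.0,0.2,0.35]],[[-2.46,-0.39,0.4],[0.0,0.2,0.35]],[[-2.46,-0.38,0.38],[0.01,0.2,0.34]],[[-2.47,-0.37,0.38],[-0.0,0.2,0.35]],[[-2.47,-0.35,0.37],[-0.0,0.2,0.34]],[[-2.47,-0.33,0.37],[0.0,0.21,0.35]],[[-2.48,-0.32,0.35],[0.0,0.2,0.34]],[[-2.48,-0.31,0.34],[0.01,0.2,0.35]]]
[557.2 274.5 232.2] [[[-2.44,-0.14,0.35],[0.0,0.2,0.35]],[[-2.44,-0.13,0.34],[0.0,0.2,0.34]],[[-2.45,-0.11,0.34],[0.01,0.2,0.35]],[[-2.44,-0.09,0.32],[-0.0,0.2,0.34]],[[-2.45,-0.08,0.32],[0.0,0.2,0.35]],[[-2.45,-0.07,0.31],[0.0,0.2,0.35]],[[-2.45,-0.05,0.3],[0.01,0.2,0.34]],[[-2.45,-0.04,0.29],[-0.0,0.2,0.35]],[[-2.45,-0.02,0.28],[-0.0,0.2,0.34]],[[-2.46,-0.01,0.27],[0.0,0.21,0.35]],[[-2.45,0.01,0.27],[0.0,0.2,0.34]],[[-2.46,0.03,0.25],[0.01,0.2,0.35]]]
```

drive_tool(deltas=[[[-1.2,-0.23,0.22],[0,0.2,0.35]],[[-2.45,-0.45,0.43],[0,0.2,0.35]],[[-2.45,-0.44,0.42],[0,0.2,0.35]],[[-2.45,-0.43,0.41],[0,0.2,0.35]],[[-2.45,-0.41,0.41],[0,0.2,0.35]],[[-2.45,-0.39,0.4],[0,0.2,0.35]],[[-2.45,-0.38,0.38],[0,0.2,0.35]],[[-2.45,-0.37,0.38],[0,0.2,0.35]],[[-2.45,-0.35,0.37],[0,0.2,0.35]],[[-2.45,-0.33,0.37],[0,0.2,0.35]],[[-2.45,-0.32,0.35],[0,0.2,0.35]],[[-2.45,-0.31,0.34],[0,0.2,0.35]]])

```text
clock: 24.85
position: [539.4, -32.2, 260.2]
ee_rot: [0.704, -0.661, 0.176, -0.189]
contact_force: [0.9, -0.7, -2.8]
gripper_width: 13.1
grasp_force: 58.7
```

Run:
```python
from h import *; from bench import arm
s=dict(arm.read_state()); print(s['position'],s['joints'].round(2))
plan(s,GP+[0,0,130],GR,12)
```

```text
[539.39208992 -32.19350442 260.18258459] [ 0.3  -0.01 -0.62  0.26 -0.46 -0.43]
[557.2 274.5 232.2] [[[-2.54,-0.15,0.36],[0.01,0.21,0.34]],[[-2.54,-0.13,0.35],[0.01,0.21,0.35]],[[-2.55,-0.12,0.35],[0.0,0.2,0.34]],[[-2.55,-0.1,0.33],[0.01,0.21,0.34]],[[-2.54,-0.09,0.33],[0.01,0.21,0.35]],[[-2.55,-0.07,0.31],[0.01,0.21,0.34]],[[-2.56,-0.06,0.31],[0.01,0.21,0.34]],[[-2.55,-0.04,0.3],[0.0,0.2,0.35]],[[-2.55,-0.02,0.28],[0.01,0.21,0.34]],[[-2.56,-0.01,0.28],[0.01,0.21,0.34]],[[-2.56,0.0,0.27],[0.01,0.21,0.35]],[[-2.55,0.02,0.26],[0.0,0.21,0.34]]]
```

drive_tool(deltas=[[[-2.55,-0.15,0.36],[0,0.2,0.35]],[[-2.55,-0.13,0.35],[0,0.2,0.35]],[[-2.55,-0.12,0.35],[0,0.2,0.34]],[[-2.55,-0.1,0.33],[0,0.2,0.34]],[[-2.55,-0.09,0.33],[0,0.2,0.35]],[[-2.55,-0.07,0.31],[0,0.2,0.34]],[[-2.55,-0.06,0.31],[0,0.2,0.34]],[[-2.55,-0.04,0.3],[0,0.2,0.35]],[[-2.55,-0.02,0.28],[0,0.2,0.34]],[[-2.55,0,0.28],[0,0.2,0.34]],[[-2.0,0,0.27],[0,0.2,0.35]],[[-1.0,0.02,0.26],[0,0.2,0.34]]])

```text
clock: 26.05
position: [557.1, 254.4, 232.1]
ee_rot: [-0.676, 0.69, -0.184, 0.182]
contact_force: [0.6, -1.1, -2.7]
gripper_width: 13.2
grasp_force: 58.7
```

drive_tool(deltas=[[[0,0,0],[0,0,0]],[[0,0,0],[0,0,0]]])

```text
clock: 26.25
position: [556.5, 251.4, 231.7]
ee_rot: [-0.676, 0.69, -0.184, 0.181]
contact_force: [-0.1, -0.5, -2.9]
gripper_width: 13.1
grasp_force: 58.7
```

Run:
```python
from h import *; from bench import arm
s=dict(arm.read_state()); print(s['position'],s['joints'].round(2),s['contact_force'],s['wrist_torque'],s['gripper_width'])
p=GP+GR.apply([0,-6,0])+[0,0,0]; print('normal +x dir',GR.apply([0,-1,0]))
plan(s,GP+[0,0,45],GR,10)
```

```text
[556.52380147 251.38594337 231.70006137] [ 0.79  0.17 -0.65  0.81 -0.52 -1.48] [-0.13848085 -0.45389632 -2.91930229] [-0.0485974   1.42440647 -0.05875148] 13.131389964937364
normal +x dir [ 0.86509765 -0.01850023  0.5012622 ]
[557.2 274.5 147.2] [[[-0.23,0.42,0.73],[0.02,0.0,-0.0]],[[-0.23,0.42,0.74],[0.01,0.0,-0.0]],[[-0.23,0.42,0.73],[0.02,0.0,-0.0]],[[-0.23,0.42,0.73],[0.01,0.01,-0.01]],[[-0.23,0.42,0.74],[0.02,-0.0,0.0]],[[-0.23,0.42,0.73],[0.02,-0.0,0.0]],[[-0.23,0.42,0.73],[0.01,0.0,0.0]],[[-0.23,0.43,0.73],[0.02,0.0,-0.0]],[[-0.23,0.42,0.74],[0.01,0.0,-0.0]],[[-0.23,0.42,0.73],[0.02,0.01,-0.0]]]
```

drive_tool(deltas=[[[-0.6,0,0],[0,0,0]],[[-0.6,0,0],[0,0,0]],[[-0.6,0,0],[0,0,0]],[[-0.5,0.42,0.73],[0,0,0]],[[0,0.84,1.46],[0.1,0,0]],[[0,0.84,1.46],[0.1,0,0]],[[0,0.84,1.46],[0,0,0]],[[0,0.84,1.46],[0,0,0]],[[0,0.42,0.73],[0,0,0]],[[0,0,0],[0,0,0]],[[0,0,0],[0,0,0]],[[0,0,0],[0,0,0]]])

```text
clock: 27.45
position: [558.0, 275.9, 149.1]
ee_rot: [-0.675, 0.69, -0.185, 0.184]
contact_force: [0.6, 0.4, -1.1]
gripper_width: 13.1
grasp_force: 58.7
```

Run:
```python
from h import *; from bench import arm
s=dict(arm.read_state()); print(s['position'],s['joints'].round(2),s['contact_force'],s['wrist_torque'])
plan(s,GP+[0,0,15],GR,6)
```

```text
[557.97530254 275.88044761 149.05456932] [ 0.66  0.28 -0.8   1.38 -0.33 -1.98] [ 0.63807619  0.424707   -1.13338255] [ 0.03736677  1.38403544 -0.00340867]
[557.2 274.5 117.2] [[[0.02,0.28,0.45],[-0.03,0.02,-0.0]],[[0.03,0.28,0.45],[-0.03,0.03,-0.01]],[[0.02,0.27,0.46],[-0.03,0.02,0.0]],[[0.03,0.28,0.45],[-0.03,0.02,-0.0]],[[0.02,0.28,0.45],[-0.03,0.03,-0.0]],[[0.03,0.28,0.46],[-0.02,0.02,-0.01]]]
```

drive_tool(deltas=[[[0.03,0.28,0.45],[0,0,0]],[[0.03,0.28,0.45],[0,0,0]],[[0.02,0.28,0.45],[0,0,0]],[[0.02,0.28,0.45],[-0.1,0,0]],[[0.02,0.28,0.45],[-0.1,0.1,0]],[[0.02,0.28,0.45],[0,0,0]],[[0,0,0],[0,0,0]],[[0,0,0],[0,0,0]],[[0,0,0],[0,0,0]],[[0,0,0],[0,0,0]]])

```text
clock: 28.45
position: [556.6, 274.2, 116.8]
ee_rot: [-0.676, 0.69, -0.185, 0.181]
contact_force: [-0.6, -0.5, -2.6]
gripper_width: 13.1
grasp_force: 58.7
```

```bash
cat > r2.py <<'E'
import sys
from h import *; from bench import arm,get_image
F=[]
for i in range(3):
    s=arm.read_state(); F.append(np.r_[s['contact_force'],s['wrist_torque'],s['position']]); get_image('wrist')
F=np.mean(F,0); print(s['clock'],F.round(2),(GR.inv()*R.from_quat(s['ee_rot'])).as_rotvec(degrees=True).round(2))
s=dict(s); s['position']=F[6:]; plan(s,GP+[0,0,float(sys.argv[1])],GR,3)
E
python3 r2.py 4
```

```text
28.55 [-6.0000e-02 -1.0000e-01 -2.8300e+00  2.0000e-02  1.4100e+00  3.0000e-02
  5.5656e+02  2.7415e+02  1.1666e+02] [-0.08  0.01 -0.01]
[557.2 274.5 106.2] [[[-0.01,0.16,0.31],[0.03,-0.0,0.0]],[[-0.01,0.15,0.31],[0.02,-0.01,0.01]],[[-0.02,0.16,0.32],[0.03,-0.0,0.0]]]
```

drive_tool(deltas=[[[-0.01,0.08,0.15],[0,0,0]],[[0,0.08,0.16],[0.1,0,0]],[[-0.01,0.08,0.15],[0,0,0]],[[0,0.08,0.16],[0,0,0]],[[-0.01,0.08,0.15],[0,0,0]],[[0,0.08,0.16],[0,0,0]],[[0,0,0],[0,0,0]],[[0,0,0],[0,0,0]],[[0,0,0],[0,0,0]]])

```text
clock: 29.5
position: [557.0, 274.1, 105.8]
ee_rot: [-0.676, 0.69, -0.185, 0.182]
contact_force: [-0.1, -0.4, -3.5]
gripper_width: 13.3
grasp_force: 58.7
```

```bash
python3 r2.py 0
```

```text
29.6 [ 6.0000e-02 -2.9000e-01 -2.7400e+00  5.0000e-02  1.4100e+00  0.0000e+00
  5.5703e+02  2.7414e+02  1.0585e+02] [ 0.    0.03 -0.01]
[557.2 274.5 102.2] [[[-0.01,0.06,0.11],[-0.0,-0.01,0.0]],[[-0.01,0.05,0.11],[-0.0,-0.01,0.0]],[[-0.02,0.06,0.1],[-0.0,-0.01,0.01]]]
```

drive_tool(deltas=[[[-0.01,0.05,0.09],[0,0,0]],[[0,0.05,0.09],[0,0,0]],[[-0.01,0.05,0.09],[0,0,0]],[[0,0,0],[0,0,0]],[[0,0,0],[0,0,0]],[[0,0,0],[0,0,0]]])

```text
clock: 30.25
position: [557.2, 274.2, 102.8]
ee_rot: [-0.675, 0.69, -0.186, 0.182]
contact_force: [0.5, 0.3, -2.8]
gripper_width: 13.3
grasp_force: 58.8
```

```bash
python3 r2.py 0
```

```text
30.35 [ 7.5000e-01 -1.9000e-01 -2.6900e+00  4.0000e-02  1.1600e+00 -4.0000e-02
  5.5724e+02  2.7423e+02  1.0276e+02] [0.01 0.05 0.01]
[557.2 274.5 102.2] [[[-0.01,0.01,0.02],[-0.0,-0.02,-0.0]],[[-0.01,0.01,0.01],[-0.01,-0.01,-0.01]],[[-0.01,0.01,0.02],[-0.0,-0.02,-0.0]]]
```

drive_tool(deltas=[[[0,0.01,0.05],[0,0,0]],[[0,0.01,0.05],[0,0,0]],[[0,0,0],[0,0,0]],[[0,0,0],[0,0,0]]])

```text
clock: 30.8
position: [557.4, 274.3, 102.4]
ee_rot: [-0.675, 0.69, -0.186, 0.182]
contact_force: [-4.4, -1.5, 5.7]
gripper_width: 13.0
grasp_force: 59.9
```

```bash
python3 r2.py 0
```

```text
30.9 [-5.0000e+00 -1.7500e+00  4.8700e+00 -4.7000e-01  1.4900e+00 -3.6000e-01
  5.5744e+02  2.7430e+02  1.0242e+02] [ 0.06  0.02 -0.  ]
[557.2 274.5 102.2] [[[-0.01,0.01,0.0],[-0.02,-0.01,0.0]],[[-0.0,0.01,0.0],[-0.02,-0.0,0.0]],[[-0.01,0.01,0.01],[-0.02,-0.01,0.0]]]
```

It is seated: an upward reaction along the blade at the grasp height. I ease off slightly and open a little.

drive_tool(deltas=[[[0,0,-0.04],[0,0,0]],[[0,0,0],[0,0,0]],[[0,0,0],[0,0,0]]])

```text
clock: 31.25
position: [557.4, 274.3, 102.4]
ee_rot: [-0.675, 0.69, -0.186, 0.182]
contact_force: [-3.1, -2.1, 4.8]
gripper_width: 13.3
grasp_force: 59.9
```

drive_tool(deltas=[[[0,0,0],[0,0,0]],[[0,0,0],[0,0,0]],[[0,0,0],[0,0,0]],[[0,0,0],[0,0,0]],[[0,0,0],[0,0,0]]], claw=2.6)

```text
clock: 31.75
position: [557.2, 274.3, 101.8]
ee_rot: [-0.676, 0.69, -0.185, 0.181]
contact_force: [0.3, 0.1, 0.7]
gripper_width: 25.9
grasp_force: 0.0
```

drive_tool(deltas=[[[0,0,0],[0,0,0]],[[0,0,0],[0,0,0]],[[0,0,0],[0,0,0]]], claw=5.0)

```text
clock: 32.05
position: [557.2, 274.3, 102.0]
ee_rot: [-0.676, 0.69, -0.185, 0.182]
contact_force: [0.7, 0.2, -0.5]
gripper_width: 50.4
grasp_force: 0.0
```

drive_tool(deltas=[[[0,0,-0.5],[0,0,0]],[[0,0,-1.0],[0,0,0]],[[0,0,-1.0],[0,0,0]],[[0,0,-1.0],[0,0,0]],[[0,0,-1.0],[0,0,0]],[[0,0,-1.0],[0,0,0]],[[0,0,-1.0],[0,0,0]],[[0,0,-1.0],[0,0,0]],[[0,0,-1.0],[0,0,0]],[[0,0,-1.0],[0,0,0]],[[0,0,0],[0,0,0]],[[0,0,0],[0,0,0]]])

```text
clock: 33.25
position: [509.5, 275.5, 184.3]
ee_rot: [-0.676, 0.69, -0.185, 0.182]
contact_force: [-0.0, 0.1, 0.2]
gripper_width: 49.8
grasp_force: 0.0
```

Run:
```python
from bench import arm,get_image
import numpy as np,cv2
s=arm.read_state(); print(s['clock'],s['position'],s['gripper_width'],s['contact_force'])
a=get_image('scene')['img'];b=get_image('side')['img'];w=get_image('wrist')['img']
c=lambda im,x,y,w,h,f: cv2.resize(im[y:y+h,x:x+w],(int(w*f),int(h*f)),interpolation=cv2.INTER_CUBIC)
o=np.zeros((600,800,3),np.uint8)
o[:330,:300]=c(a,350,265,100,110,3); o[:330,300:600]=c(b,255,280,100,110,3); o[335:585,0:400]=c(w,0,0,640,400,.625); 
o[335:585,400:800]=c(a,0,0,640,400,.625)
cv2.imwrite('pics/end.png',o[:,:,::-1])
```

```text
33.25 [509.4902495  275.51632489 184.2658875 ] 49.759039297640186 [-0.03947664  0.05526117  0.1558739 ]
```

View pics/end.png

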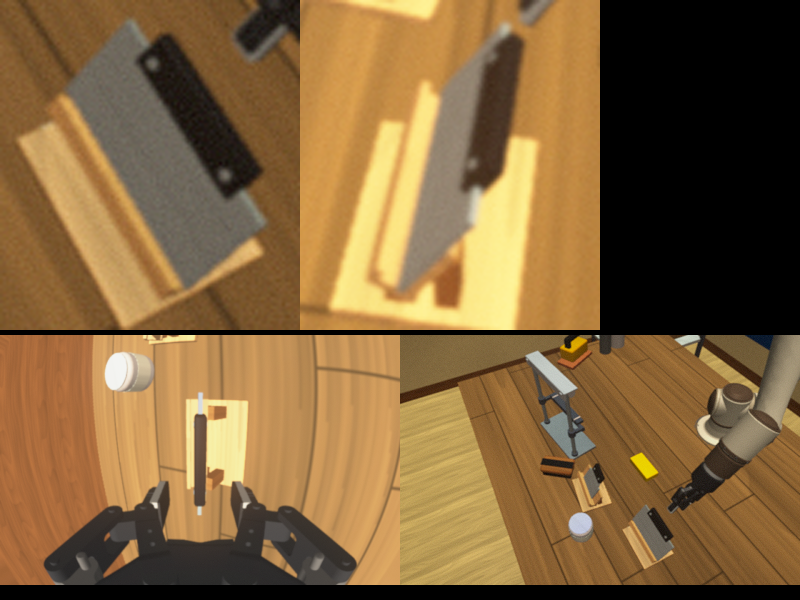

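The scraper stands on its easel as before: scene-crop corners at (130,22) and (265,222), against (129,21) and (264,225) at the start. The gripper is clear of it and the bystanders haven't moved.

```bash
python3 -c "
from bench import arm
print(arm.job_done())"
```

```text
the job is handed in; nothing more can be done
None
```

The job is handed in at about 33 s. The scraper was pressed on the ledge at about 7.7 N for over 2 s at each of two positions 3 mm apart, because the cameras disagreed on centring by a few millimetres. It is back on its own easel as it stood, with the gripper clear and the bystanders unmoved.

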